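# Set up and test the strike trainer

## Robot

A 7-joint arm with a two-finger parallel gripper is mounted at the origin on the work surface. World frame = base frame: x ahead of the robot, y to its left, z up, the work surface at z = 0. Lengths are in m, angles in rad, forces in N, time in s.
With the tool pointing down it reaches from about 0.425 to 0.875 m from the base axis. Payload 4.7 kg.
Tool frame: the origin (TCP) lies on the centre line of the jaws, within the pads' length; the fingertips stand robot.nose_length ahead of it and the grasp point (between the pads) lies 2 mm behind it (robot.nose_length is the distance from the TCP to the fingertips, in m); z points along the fingers, y is the line along which they close (so a half turn about z gives the same grasp; the last joint's range is limited). The gripper opens to 87 mm and grips with 3 to 60 N. Pads are 19 mm wide; open, the fingers measure 117 mm over their backs; the gripper's body (75 mm by 190 mm) begins 51 mm behind the grasp point.
Start: joints at [1.131, 0.321, -0.07, 1.45, 0.023, 1.371, -0.057], TCP at [0.285, -0.584, 0.24] pointing down, gripper open.
Joint ranges: [-2.86, 2.86], [-0.3, 2.09], [-1.38, 1.24], [0.06, 2.45], [-1.56, 4.7], [0.09, 2.05], [-2.69, 2.69]. Speed limits (rad/s): [2.57, 2.57, 3.14, 3.14, 3.14, 3.14, 3.14].

## Interface

Orientations are given as a unit quaternion [w, x, y, z].
In Python, from cell import robot gives the robot as it stands.
- The arm moves only by the tool step_arm, never from a script. Its argument "plan" is a list of rows, each a list of 3 entries, a list of its own where there are three numbers: the shift along the tool's x, y, z in mm, then the turn, a rotation vector about the tool's x, y, z in rad, then the opening, from 0 (shut) to 1 (fully open). In form: [[[dx, dy, dz], [rx, ry, rz], jaw], ...]. A call has 1 to 8 rows; each row shifts and turns the commanded pose from where the row before left it, along the tool's axes as they then stand; what a row does not reach is not made up. A row lasts 1/10 s, in which the tool goes at most 50 mm and 8.59 degrees, less where a joint would pass 70% of its speed; a pose out of reach is approached as far as the arm can. A call is refused whole if a number of a shift passes 50 or a number of a turn 0.15, either way. A call with a gripper value outside its range is refused whole. The fingers move at their own pace and stop on an object; "force" is the grip in N (left out, the last holds). Time passes only in rows, so rows that do not move let the fingers close. It gives the time, the measured TCP pose, the force, the opening and the grip force at its end, in the units of the state.
- robot.get_obs(): the state, without advancing time (a new reading comes with each control period).
- robot.read_camera(name): name is "side" or "top" or "wrist"; returns a dict with "image" (400x640x3 uint8, red, green, blue), "range_z" (400x640 float32, m along the optical axis (not along the pixel's ray), 0 where there is no reading), "camera_matrix" (3x3 intrinsics, pixels), "R" (3x3) and "t" (3): a world point X has camera coordinates R X + t; the wrist camera has in their place "T_tool_cam" (4x4, takes a point from camera to tool coordinates, whose origin is the TCP and whose axes are the flange's). Camera axes: x right, y down, z forward; pixel columns grow to the right and rows downward; lengths in m; the calibration is good to about 2 mm. A picture is of the moment at which its call begins: read the wrist's pose just before it.
- robot.finish_job(): hands the job in; it is judged then, once.
The state is a dict: "t": time; "qpos": joint angles; "joint_vel": joint speeds; "joint_torque": joint torques, N m; "tool_pos": TCP position; "tool_rot": TCP orientation; "ft_force": force on the tool from outside, world axes, zero at the start; "wrist_torque": the same for the moment, N m; "opening": opening from 0.0 (shut) to 1.0 (fully open); "grip_force": force on a finger pad.
Only numpy, scipy, OpenCV 4.12 (cv2) and the standard library are available. Lean on these libraries where they do the work, as an engineer would, in place of code of your own. Each camera call takes 0.05 s, during which the arm holds its last target. There are 200 camera calls.

## Task

Get the hand-therapy strike trainer ready for the next patient. Turn the black selector clockwise to level five (five clicks up from the red off mark), let go, then with the held mallet strike first the red pin and then the yellow pin fully down; after that turn the selector back three clicks to level two and let go. Finish with the mallet standing on its head on the green mat, as you found it, and every putty pot left about the worktop standing upright on the floor of the yellow basket, disturbing nothing else.

Things in the scene. Friction and masses are not known exactly. Their poses are not given: they have to be found in the camera images.
- console: fixed white therapy console, 200 (x) x 240 (y) x 60 mm high with a 30 mm higher ridge along its far 50 mm (+x). Origin: centre of the underside; -x is its front. The selector's axis is at x = -30 mm, y = 0, on the 60 mm high deck
- selector (a joint): angle of the black selector in rad, growing clockwise seen from above. Level 0 (off) = 0; one click = 0.5236 rad, levels 0 to 8, stops just past either end. Springs into the nearest level when let go; crossing to the next takes about 0.2 N m. At level 0 its bar lies along the console's x axis, the white pointer end to the console's -x. Starts at level 0, 1 or 2
- selector_grip (a point): point on the selector's axis at the height to grip, 31 mm above the deck (91 mm above the table); turns with the knob, its x axis along the bar, away from the pointer end. The knob: a skirt 60 mm across and 9 mm high, on it a bar grip 50 x 14 mm, 9 to 39 mm above the deck. Scale marks on the deck: red = level 0, green = level 2, orange = level 5
- red_post: fixed white block 80 x 80 x 50 mm with a 48 mm wide, 4 mm thick steel collar on top, from which the red sprung pin stands up in the middle. Origin: centre of the underside
- yellow_post: fixed white block 80 x 80 x 50 mm with a 48 mm wide, 4 mm thick steel collar on top, from which the yellow sprung pin stands up in the middle. Origin: centre of the underside
- red_pin (a joint): travel of the red sprung pin in metres: 0 up (it stands 24 mm above the collar, its top 78 mm above the table), 0.018 down at its stop, still 6 mm proud. Diameter 32 mm. Moves straight down; takes 2.5 N to start and 7 N to reach the stop; springs back up when let go
- yellow_pin (a joint): travel of the yellow sprung pin in metres: 0 up (it stands 24 mm above the collar, its top 78 mm above the table), 0.018 down at its stop, still 6 mm proud. Diameter 32 mm. Moves straight down; takes 2.5 N to start and 7 N to reach the stop; springs back up when let go
- red_pin_top (a point): centre of the red pin's top face
- yellow_pin_top (a point): centre of the yellow pin's top face
- mallet: mallet, 0.28 kg, standing on its head: black rubber head with an orange band, 46 mm across, 64 mm tall, axis upright; strike with its lower face. A level wooden handle, 20 mm wide, 22 mm high, its middle 40 mm above the lower face, reaches 150 mm from the head's axis along the mallet's -x. Origin: centre of the lower face. It stands by itself when let go upright
- mallet_grip (a point): point to grip: middle of the handle, 55 mm from the head's axis and 40 mm above the lower face; axes as the mallet's
- mat: fixed green mat, 170 (x) x 130 (y) x 4 mm, on which the mallet stands. Origin: centre of the underside
- pot1: a closed putty pot, white, its lid red: 42 mm across the body, 46 mm across the lid (the lid spans 28 to 40 mm up), 40 mm tall, 90 g. Origin: centre of its underside. May be absent
- pot2: a closed putty pot, white, its lid blue: 42 mm across the body, 46 mm across the lid (the lid spans 28 to 40 mm up), 40 mm tall, 90 g. Origin: centre of its underside. May be absent
- pot3: a closed putty pot, white, its lid green: 42 mm across the body, 46 mm across the lid (the lid spans 28 to 40 mm up), 40 mm tall, 90 g. Origin: centre of its underside. May be absent
- pot4: a closed putty pot, white, its lid orange: 42 mm across the body, 46 mm across the lid (the lid spans 28 to 40 mm up), 40 mm tall, 90 g. Origin: centre of its underside. May be absent
- basket: fixed yellow open basket, 160 (x) x 210 (y) x 50 mm high outside, walls and floor about 4 mm. Origin: centre of the underside
- gel_bottle: bystander: blue gel bottle, 64 mm across, 190 mm tall. Origin: centre of the underside
- charger: bystander: red charger box, 100 x 100 x 73 mm. Origin: centre of the underside
- tape_roll: bystander: roll of blue tape, 90 mm across, 35 mm high. Origin: centre of the underside
Things that resemble listed ones, but are neither listed nor needed, are in the scene too. Of the things that look like the mat, the largest one is meant.

How it is judged:
On the way, in this order (a step that is already met when the one before it is completed fails the run):
1. the selector rests at level five, let go (value of joint selector between 2.488 and 2.748 rad and contact force between the fingers and console below 0.5 N), for 0.3 s.
2. the red pin is struck fully down with the held mallet (value of joint red_pin above 0.014 m and contact force between mallet and red_post above 0.5 N and contact force between the fingers and mallet above 1 N and contact force between the fingers and red_post below 0.5 N).
3. the yellow pin is struck fully down with the held mallet (value of joint yellow_pin above 0.014 m and contact force between mallet and yellow_post above 0.5 N and contact force between the fingers and mallet above 1 N and contact force between the fingers and yellow_post below 0.5 N).
4. the selector rests at level two, let go (value of joint selector between 0.9172 and 1.1772 rad and contact force between the fingers and console below 0.5 N), for 0.3 s.
At the end, for the whole second after the job is handed in: selector at level two (within 0.13 rad); every pot upright (within 0.3 rad) on the floor of the basket, at rest; the mallet standing on its head (within 0.2 rad) on the mat, at rest (value of joint selector between 0.9172 and 1.1772 rad and x of pot1 in the frame of basket between -0.076 and 0.076 m and y of pot1 in the frame of basket between -0.101 and 0.101 m and z of each of pot1, pot2, pot3, pot4 in the frame of basket below 0.02 m and angle between each of pot1, pot2, pot3, pot4's own z axis and vertical below 0.3 rad and linear speed of each of pot1, pot2, pot3, pot4, mallet below 0.03 m/s and x of pot2 in the frame of basket between -0.076 and 0.076 m and y of pot2 in the frame of basket between -0.101 and 0.101 m and x of pot3 in the frame of basket between -0.076 and 0.076 m and y of pot3 in the frame of basket between -0.101 and 0.101 m and x of pot4 in the frame of basket between -0.076 and 0.076 m and y of pot4 in the frame of basket between -0.101 and 0.101 m and x of mallet in the frame of mat between -0.085 and 0.085 m and y of mallet in the frame of mat between -0.065 and 0.065 m and z of mallet in the frame of mat below 0.015 m and angle between mallet's own z axis and vertical below 0.2 rad); the robot touches nothing.
It fails at once if the gel bottle is shoved more than 3 cm or knocked over (distance of gel_bottle from where it was at the start of the episode above 0.03 m or angle between gel_bottle's own z axis and vertical above 0.5 rad).
It fails at once if the charger is shoved more than 3 cm or knocked over (distance of charger from where it was at the start of the episode above 0.03 m or angle between charger's own z axis and vertical above 0.5 rad).
It fails at once if the tape roll is shoved more than 3 cm or knocked over (distance of tape_roll from where it was at the start of the episode above 0.03 m or angle between tape_roll's own z axis and vertical above 0.5 rad).
Of pot1, pot2, pot3, pot4 only 2 to 4 are there at a start; the rules pass over those that are not, and their reading is None.
At some moment in a run one of pot1, pot2, pot3, pot4 may be knocked a few centimetres aside while the robot is not near it.
It also fails if it takes over 192 s, if anything falls off the work surface, if the arm or the gripper's body presses on something with over 40 N, if the wrist force passes 120 N, or if a joint passes its speed limit or range.

## Working session

There is one attempt and no reset: what is moved stays moved. The work goes in short steps, Python scripts to look and compute and a tool call to move; the robot and the scene stay as the last step left them, time stands still between calls to the robot, and variables do not carry over. Pictures are saved under pics/ and viewed, at most 14 in all, crops included, and the job is handed in when it is done.

Besides the shell and the picture viewer there is one more tool, called after ">>>" as name(argument=value, ...), one argument or row to a line, values as JSON. step_arm: Moves the arm, as the interface text tells. Its arguments: {"type":"object","properties":{"plan":{"type":"array","items":{"type":"array"}},"force":{"type":"number"}},"required":["plan"]}

```bash
ls; mkdir -p pics
cat > h.py <<'E'
import numpy as np, cv2
from cell import robot
def snap(name,fn=None):
    o=robot.get_obs(); c=robot.read_camera(name)
    if fn: cv2.imwrite('pics/'+fn,c['image'][:,:,::-1])
    K=c['camera_matrix']; Z=c['range_z']; v,u=np.indices(Z.shape)
    P=np.stack([(u-K[0,2])*Z/K[0,0],(v-K[1,2])*Z/K[1,1],Z],-1)
    if 'R' in c: W=(P-c['t'])@c['R']
    else:
        T=c['T_tool_cam']; P=P@T[:3,:3].T+T[:3,3]
        w,x,y,z=o['tool_rot']
        from scipy.spatial.transform import Rotation as Ro
        W=Ro.from_quat([x,y,z,w]).apply(P.reshape(-1,3)).reshape(P.shape)+o['tool_pos']
    W[Z==0]=np.nan
    return c['image'],W,c
E
python3 - <<'E'
from h import *
o=robot.get_obs();print({k:np.round(v,3) for k,v in o.items()},robot.nose_length)
for n in('top','side'):
    im,W,c=snap(n,n+'1.png'); np.savez('/tmp/'+n+'1.npz',im=im,W=W)
E
```

```text
pics
{'t': np.float64(0.0), 'qpos': array([ 1.131,  0.322, -0.07 ,  1.452,  0.023,  1.371, -0.057]), 'joint_vel': array([-0.001,  0.   ,  0.001,  0.001, -0.   ,  0.001, -0.001]), 'joint_torque': array([-1.0000e-03, -4.9129e+01, -4.0400e-01, -3.1253e+01, -6.4000e-02,
        4.4000e-02,  0.0000e+00]), 'tool_pos': array([ 0.285, -0.584,  0.238]), 'tool_rot': array([-0.001,  0.974,  0.225, -0.   ]), 'ft_force': array([-0.717, -0.111, -0.391]), 'wrist_torque': array([-0.025, -0.011, -0.006]), 'grip_force': np.float64(0.0), 'opening': np.float64(0.998)} 0.017
```

View pics/top1.png

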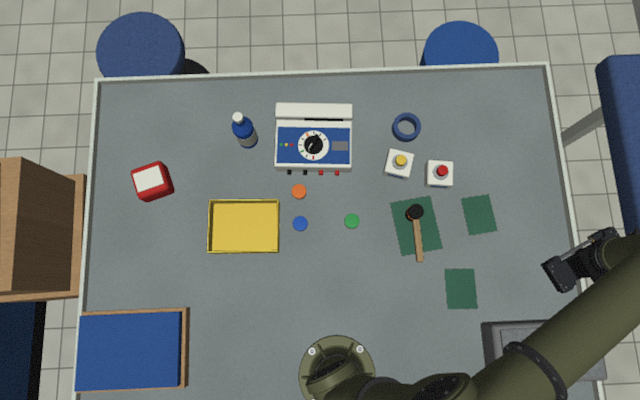

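View pics/side1.png

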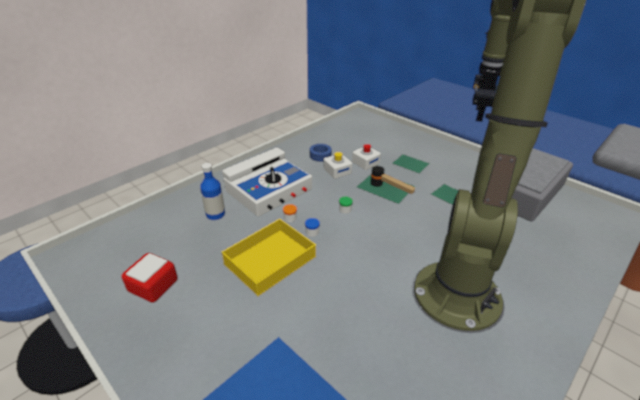

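Top view: the console is at (314,137), with its selector at (313,146). The yellow post is at (400,162), the red post at (440,172), the mallet head at (415,212) and the basket at (243,226).

What could be confused:
- **Mat:** green patches at (416,225), (479,214) and (461,288). I take the largest, (416,225), which is also where the mallet stands.
- **Pots:** orange (298,191), blue (300,224) and green (351,221). There is no red-lidded pot; the red items at (152,181) and (441,171) are the charger and a pin.

Next I measure these and make a close crop.

Run:
```python
from h import *
d=np.load('/tmp/top1.npz'); im,W=d['im'],d['W']
hsv=cv2.cvtColor(im,cv2.COLOR_RGB2HSV).astype(int)
def reg(name,box,m,zr=None):
    x0,x1,y0,y1=box; k=np.zeros(m.shape,bool); k[y0:y1,x0:x1]=m[y0:y1,x0:x1]; k&=np.isfinite(W[...,2])
    if zr: k&=(W[...,2]>zr[0])&(W[...,2]<zr[1])
    p=W[k]; r=cv2.minAreaRect((p[:,:2]*1000).astype(np.float32))
    print(name,len(p),'mean',np.round(p.mean(0),4),'rect c',np.round(r[0],1),np.round(r[1],1),'ang',round(r[2],1),'z',np.round(np.percentile(p[:,2],[5,50,95]),3))
a=np.ones(hsv.shape[:2],bool)
reg('orange',(285,313,178,205),a,(.03,.05)); reg('blue',(288,313,212,236),a,(.03,.06)); reg('green',(340,363,209,233),a,(.03,.06))
reg('consoledeck',(268,360,95,180),a,(.05,.075)); reg('ridge',(268,360,95,180),a,(.08,.1))
reg('knob',(290,335,125,165),a,(.092,.11))
reg('ypost',(380,420,140,185),a,(.042,.07)); reg('rpost',(420,460,152,192),a,(.042,.07))
reg('ypin',(380,420,140,185),a,(.072,.09)); reg('rpin',(420,460,152,192),a,(.072,.09))
g=(hsv[...,0]>60)&(hsv[...,0]<95)&(hsv[...,1]>70)
reg('mat',(380,450,190,260),g,(-.01,.015))
reg('head',(395,435,195,230),a,(.06,.085)); reg('handle',(395,435,218,270),a,(.035,.07))
reg('basketrim',(195,290,190,265),a,(.04,.07));reg('basketfloor',(195,290,190,265),a,(-.01,.015))
reg('bottle',(225,265,105,152),a,(.05,.25));reg('charger',(125,180,155,207),a,(.06,.09));reg('tape',(385,425,108,145),a,(.02,.05))
c=cv2.resize(im[90:280,190:470],None,fx=2.8,fy=2.8,interpolation=cv2.INTER_CUBIC); cv2.imwrite('pics/crop1.png',c[:,:,::-1])
```

```text
orange 171 mean [0.5424 0.0931 0.0393] rect c [542.3  93.4] [43.7 42.7] ang 83.1 z [0.035 0.039 0.044]
blue 178 mean [0.4422 0.0928 0.0398] rect c [442.7  92.1] [43.3 42.9] ang 43.4 z [0.034 0.04  0.044]
green 180 mean [ 0.4436 -0.0642  0.0395] rect c [443.9 -64.1] [42.9 43.7] ang 87.1 z [0.036 0.04  0.043]
consoledeck 3637 mean [0.6867 0.0422 0.0605] rect c [688.3  42.8] [239. 157.] ang 86.7 z [0.055 0.06  0.068]
ridge 1299 mean [0.7769 0.0362 0.0891] rect c [734.2  39.2] [238.5 154.9] ang 86.5 z [0.083 0.089 0.095]
knob 79 mean [0.6805 0.0425 0.0983] rect c [680.5  42.7] [14.3 51.8] ang 55.2 z [0.094 0.098 0.102]
ypost 548 mean [ 0.6159 -0.2191  0.0499] rect c [ 618.6 -221.1] [80.3 81.8] ang 73.4 z [0.044 0.05  0.056]
rpost 557 mean [ 0.5785 -0.3421  0.0498] rect c [ 581.7 -344.2] [80.6 81.8] ang 84.1 z [0.045 0.049 0.056]
ypin 86 mean [ 0.6184 -0.2211  0.0769] rect c [ 619.3 -221.7] [28.1 30.8] ang 82.7 z [0.073 0.077 0.081]
rpin 87 mean [ 0.5806 -0.3444  0.0775] rect c [ 580.8 -344.3] [30.7 29.2] ang 79.2 z [0.073 0.077 0.082]
mat 1626 mean [ 0.4228 -0.2667  0.0037] rect c [ 425.6 -267.1] [167.5 129.5] ang 8.2 z [-0.001  0.004  0.008]
head 189 mean [ 0.4602 -0.2552  0.0671] rect c [ 459.9 -255.3] [43.4 44.8] ang 21.9 z [0.063 0.067 0.071]
handle 336 mean [ 0.3752 -0.2556  0.0526] rect c [ 376.6 -256.5] [131.   23.3] ang 2.4 z [0.043 0.053 0.059]
basketrim 444 mean [0.4439 0.2663 0.0484] rect c [442.6 263.9] [210.7 161. ] ang 88.7 z [0.042 0.049 0.054]
basketfloor 6349 mean [0.4415 0.2717 0.002 ] rect c [445.  275.8] [300.  235.5] ang 88.0 z [-0.004  0.002  0.008]
bottle 559 mean [0.7172 0.247  0.1267] rect c [725.4 250.6] [58.3 63.4] ang 18.0 z [0.06  0.126 0.19 ]
charger 991 mean [0.5894 0.5397 0.0704] rect c [590.6 541.5] [98.9 98.8] ang 17.8 z [0.063 0.071 0.076]
tape 398 mean [ 0.7428 -0.2573  0.0328] rect c [ 743.8 -257.4] [89.  88.7] ang 15.2 z [0.024 0.033 0.038]
```

View pics/crop1.png

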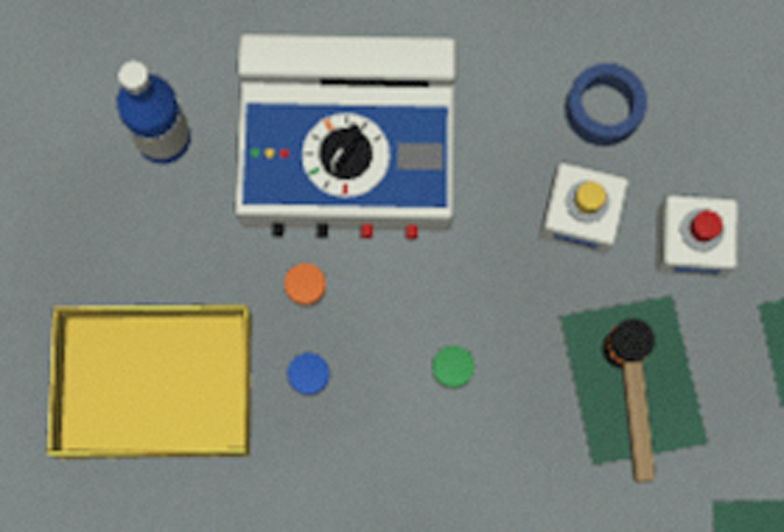

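The crop shows the selector's white pointer at crop (338,163), between the red mark (346,188) and the green one (313,171), so it is at level 1. That agrees with the bar angle: 145°, against a console yaw of about -3.5°. The largest green patch, under the mallet at crop (632,380), is the mat. There are three pots with orange, blue and green lids, all upright.

So level five needs four clicks up, a 120° clockwise turn.

```bash
cat >> h.py <<'E'
from scipy.spatial.transform import Rotation as Ro
def go(x,y,z,th):
    "shift (mm, present tool axes) and turn to TCP x,y,z with tool x at th deg, pointing down"
    o=robot.get_obs(); w,a,b,c=o['tool_rot']; R=Ro.from_quat([a,b,c,w])
    d=R.inv().apply(np.array([x,y,z])-o['tool_pos'])*1000
    t=Ro.from_euler('z',th,degrees=True)*Ro.from_euler('x',np.pi)
    X=R.as_matrix()[:,0]
    print('t',round(float(o['t']),1),'pos',np.round(o['tool_pos'],4),'toolx',round(np.degrees(np.arctan2(X[1],X[0])),1),'| shift',np.round(d,1),'turn',np.round((R.inv()*t).as_rotvec(),3))
E
python3 -c "
from h import *
go(.6805,.0427,.2,145.2)"
```

```text
t 0.1 pos [ 0.2847 -0.5838  0.2386] toolx 26.0 | shift [ 630.4 -389.5   39.2] turn [-1.00e-03 -2.00e-03 -2.08e+00]
```

>>> step_arm(
  plan=[
    [[39.4, -24.3, 2.4], [0, 0, 0], 1],
    [[39.4, -24.3, 2.4], [0, 0, 0], 1],
    [[39.4, -24.3, 2.4], [0, 0, 0], 1],
    [[39.4, -24.3, 2.4], [0, 0, 0], 1],
    [[39.4, -24.3, 2.4], [0, 0, 0], 1],
    [[39.4, -24.3, 2.4], [0, 0, 0], 1],
    [[39.4, -24.3, 2.4], [0, 0, 0], 1],
    [[39.4, -24.3, 2.4], [0, 0, 0], 1],
  ],
)

```text
t: 0.9
tool_pos: [0.4834, -0.2696, 0.22]
tool_rot: [-0.0, 0.974, 0.225, -0.0]
ft_force: [0.2, 0.4, -0.2]
opening: 1.001
grip_force: 0.0
```

>>> step_arm(
  plan=[
    [[39.4, -24.3, 2.4], [0, 0, 0], 1],
    [[39.4, -24.3, 2.4], [0, 0, 0], 1],
    [[39.4, -24.3, 2.4], [0, 0, 0], 1],
    [[39.4, -24.3, 2.4], [0, 0, 0], 1],
    [[39.4, -24.3, 2.4], [0, 0, 0], 1],
    [[39.4, -24.3, 2.4], [0, 0, 0], 1],
    [[39.4, -24.3, 2.4], [0, 0, 0], 1],
    [[39.4, -24.3, 2.4], [0, 0, 0], 1],
  ],
)

```text
t: 1.7
tool_pos: [0.6816, 0.0429, 0.2004]
tool_rot: [0.0, 0.974, 0.225, -0.0]
ft_force: [0.6, -0.7, 0.6]
opening: 0.998
grip_force: 0.0
```

>>> step_arm(
  plan=[
    [[0, 0, 0], [0, 0, -0.1486], 1],
    [[0, 0, 0], [0, 0, -0.1486], 1],
    [[0, 0, 0], [0, 0, -0.1486], 1],
    [[0, 0, 0], [0, 0, -0.1486], 1],
    [[0, 0, 0], [0, 0, -0.1486], 1],
    [[0, 0, 0], [0, 0, -0.1486], 1],
    [[0, 0, 0], [0, 0, -0.1486], 1],
  ],
)

```text
t: 2.4
tool_pos: [0.6808, 0.0414, 0.2004]
tool_rot: [-0.0, 0.732, 0.682, -0.0]
ft_force: [-0.4, -0.8, 0.2]
opening: 0.999
grip_force: 0.0
```

>>> step_arm(
  plan=[
    [[0, 0, 0], [0, 0, -0.1486], 1],
    [[0, 0, 0], [0, 0, -0.1486], 1],
    [[0, 0, 0], [0, 0, -0.1486], 1],
    [[0, 0, 0], [0, 0, -0.1486], 1],
    [[0, 0, 0], [0, 0, -0.1486], 1],
    [[0, 0, 0], [0, 0, -0.1486], 1],
    [[0, 0, 0], [0, 0, -0.1486], 1],
    [[0, 0, 0], [0, 0, 0], 1],
  ],
)

```text
t: 3.2
tool_pos: [0.6808, 0.0413, 0.2003]
tool_rot: [-0.001, 0.299, 0.954, -0.0]
ft_force: [0.5, -0.6, 0.3]
opening: 1.0
grip_force: 0.0
```

```bash
python3 -c "
from h import *
im,W,c=snap('wrist','w1.png'); 
m=np.isfinite(W[...,2])&(W[...,2]>.09)&(W[...,2]<.108)&(abs(W[...,0]-.68)<.04)&(abs(W[...,1]-.043)<.04)
p=W[m]; print(len(p),p.mean(0),cv2.minAreaRect((p[:,:2]*1000).astype(np.float32)),np.percentile(p[:,2],[5,50,95]))
go(.6805,.0427,.09,145.2); print(robot.get_obs()['qpos'].round(2))"
```

```text
828 [0.68056524 0.04182052 0.0992671 ] ((681.1285400390625, 41.433494567871094), (13.983953475952148, 50.651023864746094), 56.588504791259766) [0.09702764 0.09947264 0.10081683]
t 3.2 pos [0.6808 0.0413 0.2005] toolx 145.0 | shift [  0.9   1.  110.5] turn [-0.    -0.001 -0.003]
[ 0.49  0.55 -0.86  1.39  0.41  1.39  0.6 ]
```

View pics/w1.png

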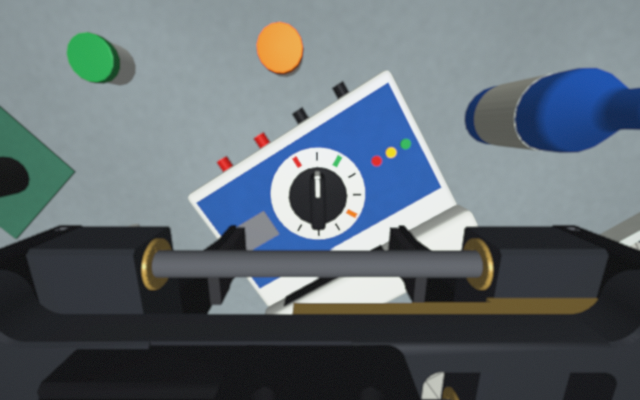

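The wrist view shows the pointer at (318,185), aimed at the tick between red (296,160) and green (337,160). That confirms level 1, with the bar aligned to the jaws. I'll descend and grip.

>>> step_arm(
  plan=[
    [[0, 0, 30], [0, 0, 0], 0.7],
    [[0, 0, 30], [0, 0, 0], 0.6],
    [[0, 0, 25], [0, 0, 0], 0.6],
    [[0, 0, 15], [0, 0, 0], 0.5],
    [[0, 0, 10], [0, 0, 0], 0.4],
    [[0, 0, 0], [0, 0, 0], 0.3],
    [[0, 0, 0], [0, 0, 0], 0],
    [[0, 0, 0], [0, 0, 0], 0],
  ],
  force=50,
)

```text
t: 4.05
tool_pos: [0.682, 0.0418, 0.0927]
tool_rot: [0.001, 0.299, 0.954, 0.0]
ft_force: [0.4, -0.4, 0.2]
opening: 0.361
grip_force: 0.0
```

>>> step_arm(
  plan=[
    [[0, 0, 0], [0, 0, 0], 0],
    [[0, 0, 0], [0, 0, 0], 0],
    [[0, 0, 0], [0, 0, 0], 0],
  ],
)

```text
t: 4.35
tool_pos: [0.6815, 0.0416, 0.0919]
tool_rot: [0.001, 0.299, 0.954, 0.0]
ft_force: [-1.1, -0.2, 2.8]
opening: 0.155
grip_force: 50.0
```

>>> step_arm(
  plan=[
    [[0, 0, 0], [0, 0, 0.13], 0],
    [[0, 0, 0], [0, 0, 0.13], 0],
    [[0, 0, 0], [0, 0, 0.13], 0],
    [[0, 0, 0], [0, 0, 0.13], 0],
    [[0, 0, 0], [0, 0, 0.13], 0],
    [[0, 0, 0], [0, 0, 0.13], 0],
    [[0, 0, 0], [0, 0, 0.13], 0],
    [[0, 0, 0], [0, 0, 0.13], 0],
  ],
)

```text
t: 5.15
tool_pos: [0.682, 0.0424, 0.0918]
tool_rot: [0.0, 0.735, 0.678, 0.001]
ft_force: [2.0, 0.9, 0.3]
opening: 0.158
grip_force: 50.0
```

>>> step_arm(
  plan=[
    [[0, 0, 0], [0, 0, 0.13], 0],
    [[0, 0, 0], [0, 0, 0.13], 0],
    [[0, 0, 0], [0, 0, 0.13], 0],
    [[0, 0, 0], [0, 0, 0.13], 0],
    [[0, 0, 0], [0, 0, 0.13], 0],
    [[0, 0, 0], [0, 0, 0.13], 0],
    [[0, 0, 0], [0, 0, 0.13], 0],
    [[0, 0, 0], [0, 0, 0.03], 0],
  ],
)

```text
t: 5.95
tool_pos: [0.6823, 0.0416, 0.0917]
tool_rot: [0.0, 0.962, 0.272, 0.001]
ft_force: [4.9, 0.4, -0.5]
opening: 0.157
grip_force: 50.0
```

```bash
python3 -c "
from h import *
go(.681,.0418,.092,25.5);o=robot.get_obs(); print(o['qpos'].round(2),o['opening'],o['wrist_torque'])"
```

```text
t 6.0 pos [0.6823 0.0416 0.0917] toolx 31.6 | shift [-1.  -0.9 -0.3] turn [ 0.001 -0.003  0.106]
[ 0.22  0.53 -0.44  1.51  0.24  1.15 -1.28] 0.15701261583440926 [-0.18891008 -0.82619974 -0.4481927 ]
```

>>> step_arm(
  plan=[
    [[0, 0, 0], [0, 0, 0.1], 0],
    [[0, 0, 0], [0, 0, 0.02], 0],
    [[0, 0, 0], [0, 0, 0], 0],
    [[0, 0, 0], [0, 0, 0], 0.4],
    [[0, 0, 0], [0, 0, 0], 0.5],
    [[0, 0, 0], [0, 0, 0], 0.5],
    [[0, 0, -20], [0, 0, 0], 0.6],
    [[0, 0, -40], [0, 0, 0], 0.8],
  ],
)

```text
t: 6.75
tool_pos: [0.6777, 0.0412, 0.1473]
tool_rot: [-0.001, 0.976, 0.216, -0.005]
ft_force: [0.6, -0.7, 0.2]
opening: 0.524
grip_force: 0.0
```

>>> step_arm(
  plan=[
    [[0, 0, -50], [0, 0, 0], 1],
    [[0, 0, 0], [0, 0, 0], 1],
  ],
)

```text
t: 6.95
tool_pos: [0.6845, 0.0426, 0.2095]
tool_rot: [0.001, 0.976, 0.216, 0.006]
ft_force: [0.9, -0.4, 1.4]
opening: 0.706
grip_force: 0.0
```

```bash
python3 -c "
from h import *
im,W,c=snap('wrist'); 
m=np.isfinite(W[...,2])&(W[...,2]>.09)&(W[...,2]<.108)&(abs(W[...,0]-.68)<.04)&(abs(W[...,1]-.043)<.04)
p=W[m]; print(len(p),p.mean(0),cv2.minAreaRect((p[:,:2]*1000).astype(np.float32)))
im,W,c=snap('top'); 
for q,box in dict(o=(280,318,175,208),b=(285,316,208,240),g=(337,366,205,236)).items():
  k=W[box[2]:box[3],box[0]:box[1]].reshape(-1,3); k=k[(k[:,2]>.03)&(k[:,2]<.05)]; print(q,len(k),k.mean(0) if len(k) else 0)
k=W[190:270,395:435].reshape(-1,3); k=k[(k[:,2]>.045)&(k[:,2]<.06)]; print(cv2.minAreaRect((k[:,:2]*1000).astype(np.float32)))
go(.415,-.2565,.2,1.5)"
```

```text
771 [0.68350933 0.04233186 0.09935011] ((682.548095703125, 41.931785583496094), (50.73042678833008, 13.958244323730469), 26.44641876220703)
o 170 [0.54227769 0.09320414 0.03961607]
b 178 [0.44229882 0.0928629  0.03935826]
g 0 0
((393.32244873046875, -255.37728881835938), (165.20587158203125, 30.69999122619629), 6.0256829261779785)
t 7.0 pos [0.6815 0.0419 0.2029] toolx 24.9 | shift [-367.4  158.4    2.2] turn [ 0.001 -0.002  0.409]
```

>>> step_arm(
  plan=[
    [[-45, 19.4, 0], [0, 0, 0], 1],
    [[-45, 19.4, 0], [0, 0, 0], 1],
    [[-45, 19.4, 0], [0, 0, 0], 1],
    [[-45, 19.4, 0], [0, 0, 0], 1],
    [[-45, 19.4, 0], [0, 0, 0], 1],
    [[-45, 19.4, 0], [0, 0, 0], 1],
    [[-45, 19.4, 0], [0, 0, 0], 1],
    [[-45, 19.4, 0], [0, 0, 0], 1],
  ],
)

```text
t: 7.85
tool_pos: [0.4168, -0.2514, 0.1994]
tool_rot: [-0.001, 0.977, 0.215, -0.001]
ft_force: [0.7, -1.2, 0.0]
opening: 0.998
grip_force: 0.0
```

>>> step_arm(
  plan=[
    [[-7.4, 3.2, 0], [0, 0, 0], 1],
    [[0, 0, 0], [0, 0, 0.136], 1],
    [[0, 0, 0], [0, 0, 0.136], 1],
    [[0, 0, 0], [0, 0, 0.136], 1],
    [[0, 0, 0], [0, 0, 0], 1],
    [[0, 0, 0], [0, 0, 0], 1],
  ],
)

```text
t: 8.45
tool_pos: [0.414, -0.256, 0.2001]
tool_rot: [-0.001, 1.0, 0.015, -0.001]
ft_force: [0.0, -0.0, 1.1]
opening: 1.0
grip_force: 0.0
```

```bash
python3 -c "
from h import *
im,W,c=snap('wrist','w2.png')
def R(n,m,z): 
  p=W[m&(W[...,2]>z[0])&(W[...,2]<z[1])]; print(n,len(p),p.mean(0) if len(p) else 0,cv2.minAreaRect((p[:,:2]*1000).astype(np.float32)) if len(p) else 0)
b=(abs(W[...,0]-.39)<.12)&(abs(W[...,1]+.256)<.06)
R('handle',b&(W[...,0]<.432),(.047,.06)); R('head',b,(.062,.08))
im,W,c=snap('top','t2.png')
go(.415,-.2565,.043,1.5); print(robot.get_obs()['qpos'].round(2))"
```

```text
handle 1399 [ 0.39077283 -0.25852089  0.05540225] ((371.8565673828125, -259.3008728027344), (120.15106201171875, 19.608951568603516), 1.3619493246078491)
head 1766 [ 0.46169251 -0.25721875  0.06874605] ((460.91851806640625, -257.4031982421875), (44.98648452758789, 44.48796844482422), 1.5619239807128906)
t 8.6 pos [ 0.4142 -0.2563  0.2005] toolx 1.7 | shift [  1.    0.4 157.5] turn [-0.001  0.001  0.003]
[ 0.73  0.01 -0.23  1.89  0.    1.24 -1.04]
```

View pics/t2.png

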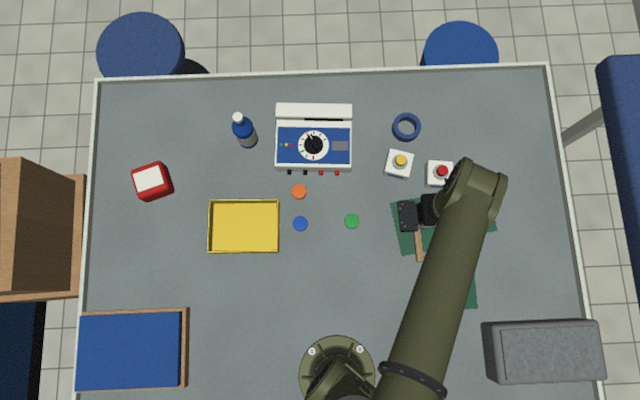

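The top view shows the green pot unmoved at (351,221); it was only occluded earlier. The mallet handle is under the jaws, with its axis at y≈-0.258. I'll grip it.

>>> step_arm(
  plan=[
    [[1, 2, 40], [0, 0, 0], 0.8],
    [[0, 0, 40], [0, 0, 0], 0.7],
    [[0, 0, 35], [0, 0, 0], 0.7],
    [[0, 0, 25], [0, 0, 0], 0.6],
    [[0, 0, 17], [0, 0, 0], 0.5],
    [[0, 0, 0], [0, 0, 0], 0.3],
    [[0, 0, 0], [0, 0, 0], 0],
    [[0, 0, 0], [0, 0, 0], 0],
  ],
  force=60,
)

```text
t: 9.35
tool_pos: [0.4164, -0.2592, 0.0454]
tool_rot: [0.001, 1.0, 0.013, 0.001]
ft_force: [1.4, -0.8, 1.0]
opening: 0.355
grip_force: 0.0
```

>>> step_arm(
  plan=[
    [[0, 0, 0], [0, 0, 0], 0],
    [[0, 0, 0], [0, 0, 0], 0],
    [[0, 0, 0], [0, 0, 0], 0],
    [[0, 0, -25], [0, 0, 0], 0],
    [[0, 0, -40], [0, 0, 0], 0],
    [[0, 0, -25], [0, 0, 0], 0],
    [[0, 0, 0], [0, 0, 0], 0],
    [[0, 0, 0], [0, 0, 0], 0],
  ],
)

```text
t: 10.15
tool_pos: [0.415, -0.2585, 0.1336]
tool_rot: [-0.0, 1.0, 0.013, -0.0]
ft_force: [-0.5, -0.0, -4.0]
opening: 0.228
grip_force: 60.0
```

```bash
python3 -c "
from h import *
im,W,c=snap('wrist','w3.png')
o=robot.get_obs();print(o['opening'],o['grip_force'],o['wrist_torque'])
def R(n,m,z): 
  p=W[m&(W[...,2]>z[0])&(W[...,2]<z[1])]; print(n,len(p),p.mean(0) if len(p) else 0,np.polyfit(p[:,0],p[:,2],1) if len(p) else 0)
b=(abs(W[...,1]+.256)<.06)
R('handle',b&(W[...,0]<.432),(.13,.17)); R('head',b&(W[...,0]>.43),(.14,.18))
go(.5808-.046,-.3443-.001,.150,1.5)"
```

```text
0.22376779383900985 59.989474173635244 [ 0.02671935  0.14906047 -0.04884498]
handle 2828 [ 0.41438767 -0.25825171  0.14843376] [-0.07215989  0.17833593]
head 8380 [ 0.46048855 -0.25694905  0.15623691] [0.06996459 0.12401901]
t 10.2 pos [ 0.4143 -0.2581  0.1326] toolx 1.5 | shift [118.1  90.3 -17.8] turn [-0.001  0.002  0.   ]
```

View pics/w3.png

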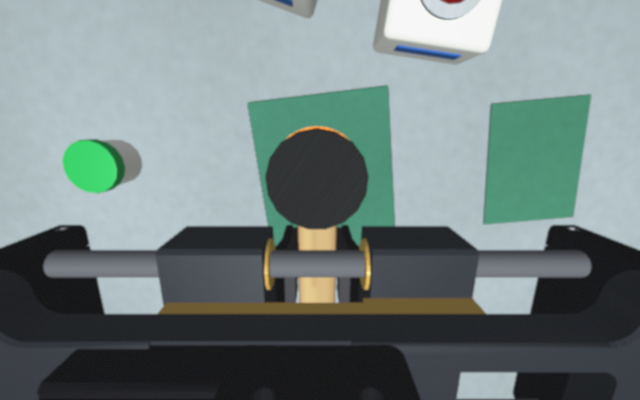

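Held: the handle is between the pads at (317,280), with the head level at (317,178). Now over the red pin, then strike.

>>> step_arm(
  plan=[
    [[0, 0, -18], [0, 0, 0], 0],
    [[24, 18, 0], [0, 0, 0], 0],
    [[36, 27, 0], [0, 0, 0], 0],
    [[34, 27, 0], [0, 0, 0], 0],
    [[24, 18, 0], [0, 0, 0], 0],
    [[0, 0, 0], [0, 0, 0], 0],
    [[0, 0, 0], [0, 0, 0], 0],
  ],
)

```text
t: 10.9
tool_pos: [0.5345, -0.3446, 0.1489]
tool_rot: [-0.002, 1.0, 0.013, -0.002]
ft_force: [-0.2, 0.7, -3.5]
opening: 0.224
grip_force: 60.0
```

>>> step_arm(
  plan=[
    [[0, 0, 20], [0, 0, 0], 0],
    [[0, 0, 12], [0, 0, 0], 0],
    [[0, 0, 6], [0, 0, 0], 0],
    [[0, 0, 6], [0, 0, 0], 0],
    [[0, 0, 4], [0, 0, 0], 0],
    [[0, 0, 2], [0, 0, 0], 0],
    [[0, 0, 0], [0, 0, 0], 0],
  ],
)

```text
t: 11.6
tool_pos: [0.5358, -0.3455, 0.1027]
tool_rot: [0.0, 1.0, 0.013, 0.0]
ft_force: [-2.4, 2.1, 4.6]
opening: 0.22
grip_force: 60.0
```

```bash
python3 -c "
from h import *
im,W,c=snap('side','s2.png'); go(.5348,-.3453,.099,1.5)
o=robot.get_obs();print(o['ft_force'],o['wrist_torque'])"
```

```text
t 11.7 pos [ 0.5359 -0.3456  0.1028] toolx 1.5 | shift [-1.1 -0.4  3.8] turn [ 0. -0.  0.]
[-3.11366983  1.71837044  2.85286009] [0.50163455 0.60148852 0.13262108]
```

>>> step_arm(
  plan=[
    [[0, 0, 3], [0, 0, 0], 0],
    [[0, 0, 2], [0, 0, 0], 0],
    [[0, 0, 0], [0, 0, 0], 0],
  ],
)

```text
t: 11.95
tool_pos: [0.5361, -0.346, 0.1009]
tool_rot: [0.001, 1.0, 0.013, 0.001]
ft_force: [-9.6, 4.0, 19.0]
opening: 0.223
grip_force: 60.0
```

>>> step_arm(
  plan=[
    [[0, 0, 3], [0, 0, 0], 0],
    [[0, 0, 0], [0, 0, 0], 0],
    [[0, 0, 0], [0, 0, 0], 0],
  ],
)

```text
t: 12.25
tool_pos: [0.5354, -0.3463, 0.0995]
tool_rot: [0.001, 1.0, 0.013, -0.0]
ft_force: [-13.1, 7.1, 27.9]
opening: 0.224
grip_force: 60.0
```

The force climbed sharply, so the pin is on its stop. I'll lift, check the mallet in hand, and go to yellow.

>>> step_arm(
  plan=[
    [[0, 0, -20], [0, 0, 0], 0],
    [[0, 0, -35], [0, 0, 0], 0],
    [[0, 0, 0], [0, 0, 0], 0],
    [[0, 0, 0], [0, 0, 0], 0],
  ],
)

```text
t: 12.65
tool_pos: [0.5364, -0.346, 0.1493]
tool_rot: [0.001, 1.0, 0.013, 0.001]
ft_force: [-0.4, -0.9, -3.2]
opening: 0.225
grip_force: 60.0
```

```bash
python3 -c "
from h import *
im,W,c=snap('wrist','w4.png')
o=robot.get_obs();p=o['tool_pos'];print(o['opening'],o['ft_force'])
b=(abs(W[...,1]-p[1])<.03)&(W[...,0]>p[0]+.02)&(W[...,2]>p[2]+.018)&(W[...,2]<p[2]+.045)
q=W[b];print(len(q),q.mean(0)-p,np.linalg.lstsq(np.c_[q[:,:2]-q[:,:2].mean(0),np.ones(len(q))],q[:,2],rcond=None)[0])
go(.619-.046,-.2215-.001,.150,1.5);go(.573,-.2225,.099,1.5)"
```

```text
0.22781423102596565 [-1.09152218 -0.74623057 -2.81979036]
8216 [0.04666808 0.00101461 0.02590059] [0.01443486 0.00293429 0.17379681]
t 12.7 pos [ 0.5354 -0.3454  0.1479] toolx 1.5 | shift [  40.7 -121.9   -2.1] turn [-0.     0.001 -0.   ]
t 12.7 pos [ 0.5354 -0.3454  0.1479] toolx 1.5 | shift [  40.8 -121.9   48.9] turn [-0.     0.001 -0.   ]
```

>>> step_arm(
  plan=[
    [[8, -24, -2], [0, 0, 0], 0],
    [[12, -37, 0], [0, 0, 0], 0],
    [[12, -37, 0], [0, 0, 0], 0],
    [[9, -24, 0], [0, 0, 0], 0],
    [[0, 0, 0], [0, 0, 0], 0],
    [[0, 0, 20], [0, 0, 0], 0],
    [[0, 0, 14], [0, 0, 0], 0],
    [[0, 0, 6], [0, 0, 0], 0],
  ],
)

```text
t: 13.5
tool_pos: [0.5723, -0.2228, 0.1086]
tool_rot: [-0.001, 1.0, 0.013, -0.002]
ft_force: [-2.3, 1.2, 1.8]
opening: 0.225
grip_force: 60.0
```

>>> step_arm(
  plan=[
    [[0, 0, 6], [0, 0, 0], 0],
    [[0, 0, 5], [0, 0, 0], 0],
    [[0, 0, 4], [0, 0, 0], 0],
    [[0, 0, 3], [0, 0, 0], 0],
    [[0, 0, 0], [0, 0, 0], 0],
  ],
)

```text
t: 14.0
tool_pos: [0.5722, -0.2232, 0.0987]
tool_rot: [0.001, 1.0, 0.013, -0.001]
ft_force: [-18.6, 4.1, 29.8]
opening: 0.222
grip_force: 60.0
```

>>> step_arm(
  plan=[
    [[0, 0, -20], [0, 0, 0], 0],
    [[0, 0, -35], [0, 0, 0], 0],
    [[0, 0, 0], [0, 0, 0], 0],
    [[0, 0, 0], [0, 0, 0], 0],
  ],
)

```text
t: 14.4
tool_pos: [0.5741, -0.223, 0.1486]
tool_rot: [0.001, 1.0, 0.013, 0.001]
ft_force: [-0.0, -0.1, -3.6]
opening: 0.227
grip_force: 60.0
```

```bash
python3 -c "
from h import *
im,W,c=snap('wrist')
o=robot.get_obs();p=o['tool_pos']
b=(abs(W[...,1]-p[1])<.03)&(W[...,0]>p[0]+.02)&(W[...,2]>p[2]+.018)&(W[...,2]<p[2]+.045)
q=W[b];print(len(q),q.mean(0)-p,np.linalg.lstsq(np.c_[q[:,:2]-q[:,:2].mean(0),np.ones(len(q))],q[:,2],rcond=None)[0])
go(.410,-.260,.043,1.5)"
```

```text
8320 [0.04614331 0.00112841 0.02688764] [0.02725473 0.00251508 0.17411204]
t 14.4 pos [ 0.5731 -0.2226  0.1472] toolx 1.5 | shift [-164.    33.1  104.3] turn [-0.     0.001 -0.   ]
```

>>> step_arm(
  plan=[
    [[-30, 6, 0], [0, 0, 0], 0],
    [[-46, 9.2, 0], [0, 0, 0], 0],
    [[-46, 9.2, 0], [0, 0, 0], 0],
    [[-42, 8.7, 0], [0, 0, 0], 0],
    [[0, 0, 20], [0, 0, 0], 0],
    [[0, 0, 35], [0, 0, 0], 0],
    [[0, 0, 30], [0, 0, 0], 0],
    [[0, 0, 12], [0, 0, 0], 0],
  ],
)

```text
t: 15.25
tool_pos: [0.4072, -0.2582, 0.0469]
tool_rot: [-0.002, 1.0, 0.013, -0.003]
ft_force: [0.2, 0.3, -2.9]
opening: 0.223
grip_force: 60.0
```

>>> step_arm(
  plan=[
    [[0, 0, 5], [0, 0, 0], 0],
    [[0, 0, 1], [0, 0, 0], 0],
    [[0, 0, 0], [0, 0, 0], 0],
  ],
)

```text
t: 15.55
tool_pos: [0.4115, -0.2604, 0.046]
tool_rot: [0.001, 1.0, 0.013, 0.001]
ft_force: [0.6, -0.5, -2.1]
opening: 0.216
grip_force: 60.0
```

>>> step_arm(
  plan=[
    [[0, 0, 1.5], [0, 0, 0], 0],
    [[0, 0, 1], [0, 0, 0], 0],
    [[0, 0, 0], [0, 0, 0], 0],
    [[0, 0, 0], [0, 0, 0], 0],
  ],
)

```text
t: 15.95
tool_pos: [0.4113, -0.2604, 0.0437]
tool_rot: [0.001, 1.0, 0.013, 0.001]
ft_force: [0.1, -0.9, 4.8]
opening: 0.223
grip_force: 60.0
```

Contact made. I'll release, lift, and look.

>>> step_arm(
  plan=[
    [[0, 0, 0], [0, 0, 0], 0.3],
    [[0, 0, 0], [0, 0, 0], 0.45],
    [[0, 0, 0], [0, 0, 0], 0.5],
    [[0, 0, -15], [0, 0, 0], 0.5],
    [[0, 0, -40], [0, 0, 0], 0.6],
    [[0, 0, -50], [0, 0, 0], 0.8],
    [[0, 0, -50], [0, 0, 0], 1],
    [[0, 0, 0], [0, 0, 0], 1],
  ],
)

```text
t: 16.75
tool_pos: [0.4144, -0.2621, 0.205]
tool_rot: [0.004, 1.0, 0.013, 0.006]
ft_force: [-0.0, 0.0, -0.1]
opening: 0.778
grip_force: 0.0
```

```bash
python3 -c "
from h import *
im,W,c=snap('wrist','w5.png')
b=(abs(W[...,1]+.259)<.06)&(abs(W[...,0]-.457)<.03)&(W[...,2]>.06)&(W[...,2]<.08)
q=W[b];print(len(q),q.mean(0),np.linalg.lstsq(np.c_[q[:,:2]-q[:,:2].mean(0),np.ones(len(q))],q[:,2],rcond=None)[0])
go(.6818,.0418,.2,26.5)"
```

```text
1679 [ 0.45776361 -0.25868486  0.06873221] [-7.00054082e-04 -7.12633857e-05  6.87322059e-02]
t 16.8 pos [ 0.4127 -0.2611  0.2014] toolx 1.5 | shift [ 277.  -295.8    1.8] turn [ 0.006 -0.005 -0.436]
```

View pics/w5.png

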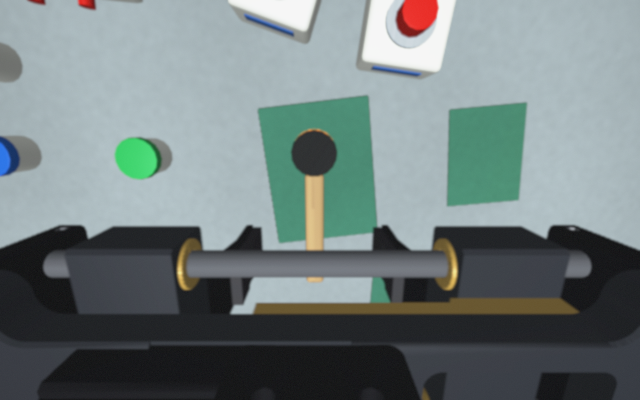

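The mallet stands level on the mat, its head at (314,153). Back to the selector.

>>> step_arm(
  plan=[
    [[31, -33, 0], [0, 0, 0], 1],
    [[31, -33, 0], [0, 0, 0], 1],
    [[31, -33, 0], [0, 0, 0], 1],
    [[31, -33, 0], [0, 0, 0], 1],
    [[31, -33, 0], [0, 0, 0], 1],
    [[31, -33, 0], [0, 0, 0], 1],
    [[31, -33, 0], [0, 0, 0], 1],
    [[31, -33, 0], [0, 0, 0], 1],
  ],
)

```text
t: 17.6
tool_pos: [0.6517, 0.0118, 0.1954]
tool_rot: [-0.0, 1.0, 0.013, -0.001]
ft_force: [0.6, -0.0, 1.5]
opening: 0.998
grip_force: 0.0
```

>>> step_arm(
  plan=[
    [[29, -32, 0], [0, 0, 0], 1],
    [[0, 0, 0], [0, 0, -0.145], 1],
    [[0, 0, 0], [0, 0, -0.145], 1],
    [[0, 0, 0], [0, 0, -0.145], 1],
    [[0, 0, 0], [0, 0, 0], 1],
    [[0, 0, 0], [0, 0, 0], 1],
  ],
)

```text
t: 18.2
tool_pos: [0.679, 0.0431, 0.196]
tool_rot: [-0.0, 0.974, 0.227, -0.001]
ft_force: [-0.2, -0.2, -0.2]
opening: 1.003
grip_force: 0.0
```

```bash
python3 -c "
from h import *
go(.6818,.0418,.092,26.5)
im,W,c=snap('wrist')
m=np.isfinite(W[...,2])&(W[...,2]>.09)&(W[...,2]<.108)&(abs(W[...,0]-.68)<.04)&(abs(W[...,1]-.043)<.04)
p=W[m]; print(len(p),p.mean(0),cv2.minAreaRect((p[:,:2]*1000).astype(np.float32)))
go(.6818,.0418,.092,26.5);print(robot.get_obs()['qpos'].round(2))"
```

```text
t 18.2 pos [0.679  0.0431 0.196 ] toolx 26.2 | shift [  2.1   2.5 104. ] turn [-0.001  0.002 -0.005]
853 [0.68354417 0.04252971 0.09934272] ((682.33154296875, 42.125205993652344), (50.92645263671875, 13.35042667388916), 26.642404556274414)
t 18.2 pos [0.6792 0.0431 0.1965] toolx 26.2 | shift [  1.9   2.4 104.5] turn [-0.001  0.001 -0.004]
[ 0.28  0.46 -0.53  1.41  0.23  1.34 -1.37]
```

>>> step_arm(
  plan=[
    [[2, 2, 30], [0, 0, 0], 0.7],
    [[0, 0, 30], [0, 0, 0], 0.6],
    [[0, 0, 25], [0, 0, 0], 0.5],
    [[0, 0, 12], [0, 0, 0], 0.4],
    [[0, 0, 7], [0, 0, 0], 0.4],
    [[0, 0, 0], [0, 0, 0], 0.3],
    [[0, 0, 0], [0, 0, 0], 0],
    [[0, 0, 0], [0, 0, 0], 0],
  ],
  force=50,
)

```text
t: 19.05
tool_pos: [0.6833, 0.0425, 0.0953]
tool_rot: [0.0, 0.974, 0.228, 0.001]
ft_force: [-0.6, -0.0, 0.3]
opening: 0.356
grip_force: 0.0
```

>>> step_arm(
  plan=[
    [[0, 0, 0], [0, 0, 0], 0],
    [[0, 0, 0], [0, 0, 0], 0],
    [[0, 0, 0], [0, 0, 0], 0],
  ],
)

```text
t: 19.35
tool_pos: [0.683, 0.0419, 0.0944]
tool_rot: [0.0, 0.974, 0.228, 0.001]
ft_force: [0.5, -1.0, 2.6]
opening: 0.159
grip_force: 50.0
```

>>> step_arm(
  plan=[
    [[0, 0, 0], [0, 0, -0.13], 0],
    [[0, 0, 0], [0, 0, -0.13], 0],
    [[0, 0, 0], [0, 0, -0.13], 0],
    [[0, 0, 0], [0, 0, -0.13], 0],
    [[0, 0, 0], [0, 0, -0.13], 0],
    [[0, 0, 0], [0, 0, -0.13], 0],
    [[0, 0, 0], [0, 0, -0.13], 0],
    [[0, 0, 0], [0, 0, -0.13], 0],
  ],
)

```text
t: 20.15
tool_pos: [0.6827, 0.0436, 0.0941]
tool_rot: [-0.001, 0.731, 0.682, 0.001]
ft_force: [2.0, 4.5, 0.1]
opening: 0.209
grip_force: 75.2
```

>>> step_arm(
  plan=[
    [[0, 0, 0], [0, 0, -0.13], 0],
    [[0, 0, 0], [0, 0, -0.13], 0],
    [[0, 0, 0], [0, 0, -0.13], 0],
    [[0, 0, 0], [0, 0, -0.13], 0],
    [[0, 0, 0], [0, 0, -0.02], 0],
    [[0, 0, 0], [0, 0, 0], 0],
  ],
)

```text
t: 20.75
tool_pos: [0.6824, 0.0433, 0.0942]
tool_rot: [-0.0, 0.525, 0.851, 0.001]
ft_force: [0.1, 4.2, 3.0]
opening: 0.427
grip_force: 57.6
```

```bash
python3 -c "
from h import *
go(.6818,.0418,.092,116.5);o=robot.get_obs(); print(o['qpos'].round(2),o['opening'],o['wrist_torque'])"
```

```text
t 20.8 pos [0.6824 0.0433 0.0942] toolx 116.7 | shift [-1.1 -1.2  2.2] turn [ 0.001 -0.002  0.004]
[ 0.47  0.63 -0.81  1.5   0.47  1.22  0.06] 0.4274698280806908 [ 0.264484    0.37426969 -2.13029597]
```

The jaws were forced open to 37 mm, so the knob did not follow cleanly. I'll release, lift, and look.

>>> step_arm(
  plan=[
    [[0, 0, 0], [0, 0, 0], 0.8],
    [[0, 0, 0], [0, 0, 0], 0.9],
    [[0, 0, 0], [0, 0, 0], 1],
    [[0, 0, 0], [0, 0, 0], 1],
    [[0, 0, -20], [0, 0, 0], 1],
    [[0, 0, -40], [0, 0, 0], 1],
    [[0, 0, -45], [0, 0, 0], 1],
    [[0, 0, 0], [0, 0, 0], 1],
  ],
)

```text
t: 21.55
tool_pos: [0.6858, 0.0426, 0.2059]
tool_rot: [0.005, 0.523, 0.852, 0.003]
ft_force: [0.3, 2.0, -0.5]
opening: 0.982
grip_force: 0.0
```

```bash
python3 -c "
from h import *
im,W,c=snap('wrist','w6.png')
m=np.isfinite(W[...,2])&(W[...,2]>.09)&(W[...,2]<.108)&(abs(W[...,0]-.68)<.04)&(abs(W[...,1]-.043)<.04)
p=W[m]; print(len(p),p.mean(0),cv2.minAreaRect((p[:,:2]*1000).astype(np.float32)))
go(.6818,.0418,.2,26.5)"
```

```text
865 [0.68146581 0.0423541  0.09887736] ((682.0949096679688, 41.443878173828125), (50.91151428222656, 14.075054168701172), 56.57181930541992)
t 21.6 pos [0.6844 0.0421 0.2025] toolx 117.0 | shift [ 0.9 -2.5  2.5] turn [ 8.000e-03 -1.000e-03  1.579e+00]
```

View pics/w6.png

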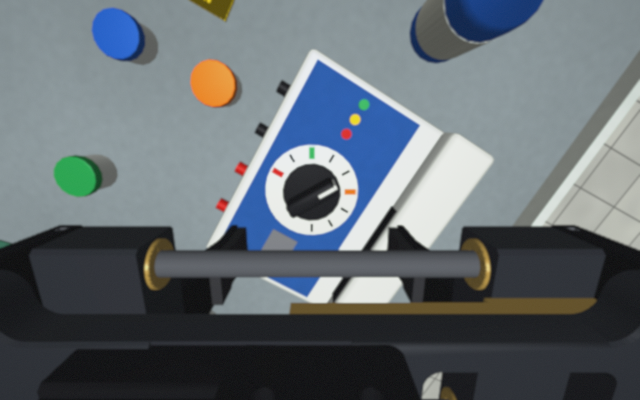

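The pointer at (335,183) is one click short of the orange mark (350,191), so the selector rests at level 4: one click went through, then the grip slipped. I'll regrip deeper at full force and turn more slowly.

>>> step_arm(
  plan=[
    [[1, -2.5, 0], [0, 0, 0.15], 1],
    [[0, 0, 0], [0, 0, 0.15], 1],
    [[0, 0, 0], [0, 0, 0.15], 1],
    [[0, 0, 0], [0, 0, 0.15], 1],
    [[0, 0, 0], [0, 0, 0.15], 1],
    [[0, 0, 0], [0, 0, 0.15], 1],
    [[0, 0, 0], [0, 0, 0.15], 1],
    [[0, 0, 0], [0, 0, 0], 1],
  ],
)

```text
t: 22.4
tool_pos: [0.6791, 0.0411, 0.1971]
tool_rot: [0.0, 0.88, 0.475, -0.001]
ft_force: [0.3, 0.0, 1.0]
opening: 0.998
grip_force: 0.0
```

>>> step_arm(
  plan=[
    [[0, 0, 30], [0, 0, 0], 0.7],
    [[0, 0, 30], [0, 0, 0], 0.6],
    [[0, 0, 25], [0, 0, 0], 0.5],
    [[0, 0, 10], [0, 0, 0], 0.5],
    [[0, 0, 0], [0, 0, 0], 0.5],
    [[0, 0, 0], [0, 0, 0], 0.5],
  ],
  force=60,
)

```text
t: 23.0
tool_pos: [0.6802, 0.0422, 0.1045]
tool_rot: [0.0, 0.879, 0.476, 0.001]
ft_force: [0.3, -0.1, 0.2]
opening: 0.553
grip_force: 0.0
```

```bash
python3 -c "
from h import *
go(.6818,.0416,.0895,56.5)"
```

```text
t 23.0 pos [0.6802 0.0422 0.1045] toolx 56.9 | shift [ 0.4  1.6 15. ] turn [ 0.001 -0.001  0.006]
```

>>> step_arm(
  plan=[
    [[0.4, 1.6, 8], [0, 0, 0], 0.5],
    [[0, 0, 6.5], [0, 0, 0], 0.4],
    [[0, 0, 0], [0, 0, 0], 0.2],
    [[0, 0, 0], [0, 0, 0], 0],
    [[0, 0, 0], [0, 0, 0], 0],
    [[0, 0, 0], [0, 0, 0], 0],
    [[0, 0, 0], [0, 0, 0], 0],
  ],
  force=60,
)

```text
t: 23.7
tool_pos: [0.6819, 0.0413, 0.0895]
tool_rot: [0.0, 0.88, 0.475, 0.001]
ft_force: [1.3, -0.8, -0.4]
opening: 0.155
grip_force: 60.0
```

>>> step_arm(
  plan=[
    [[0, 0, 0], [0, 0, -0.06], 0],
    [[0, 0, 0], [0, 0, -0.06], 0],
    [[0, 0, 0], [0, 0, -0.06], 0],
    [[0, 0, 0], [0, 0, -0.06], 0],
    [[0, 0, 0], [0, 0, -0.06], 0],
    [[0, 0, 0], [0, 0, 0], 0],
  ],
)

```text
t: 24.3
tool_pos: [0.6817, 0.0412, 0.0894]
tool_rot: [-0.0, 0.8, 0.6, 0.001]
ft_force: [2.5, -0.2, -0.0]
opening: 0.179
grip_force: 65.1
```

```bash
python3 -c "
from h import *
go(.6818,.0416,.0895,116.5);o=robot.get_obs(); print(o['opening'],o['wrist_torque'])"
```

```text
t 24.3 pos [0.6817 0.0412 0.0894] toolx 73.8 | shift [ 0.4 -0.  -0.1] turn [ 0.001 -0.001 -0.746]
0.1792315025758953 [-0.04607349 -0.44644628 -1.54085338]
```

>>> step_arm(
  plan=[
    [[0, 0, 0], [0, 0, -0.04], 0],
    [[0, 0, 0], [0, 0, -0.04], 0],
    [[0, 0, 0], [0, 0, 0], 0],
  ],
)

```text
t: 24.6
tool_pos: [0.6817, 0.0413, 0.0895]
tool_rot: [0.0, 0.776, 0.631, 0.001]
ft_force: [2.5, 1.6, 0.1]
opening: 0.181
grip_force: 71.7
```

```bash
python3 -c "
from h import *
im,W,c=snap('side'); K=c['camera_matrix']
for P in [[.68,.042,.1]]:
  q=K@(c['R']@np.array(P)+c['t']); u,v=(q[:2]/q[2]).astype(int)
cv2.imwrite('pics/s3.png',cv2.resize(im[v-50:v+50,u-65:u+65],None,fx=6,fy=6,interpolation=cv2.INTER_CUBIC)[:,:,::-1])
go(.6818,.0416,.0895,116.5);o=robot.get_obs(); print(o['opening'],o['wrist_torque'],o['ft_force'],o['joint_torque'].round(2),o['qpos'].round(2))"
```

```text
t 24.6 pos [0.6817 0.0413 0.0894] toolx 78.3 | shift [ 0.3  0.1 -0.1] turn [ 0.001 -0.    -0.667]
0.17914900543791396 [-0.15279136 -0.56877083 -1.96473642] [2.32672965 1.45466722 0.78347672] [ -1.26 -53.16 -12.24 -25.58   0.49   0.73   2.04] [ 0.4   0.59 -0.7   1.51  0.4   1.19 -0.57]
```

View pics/s3.png

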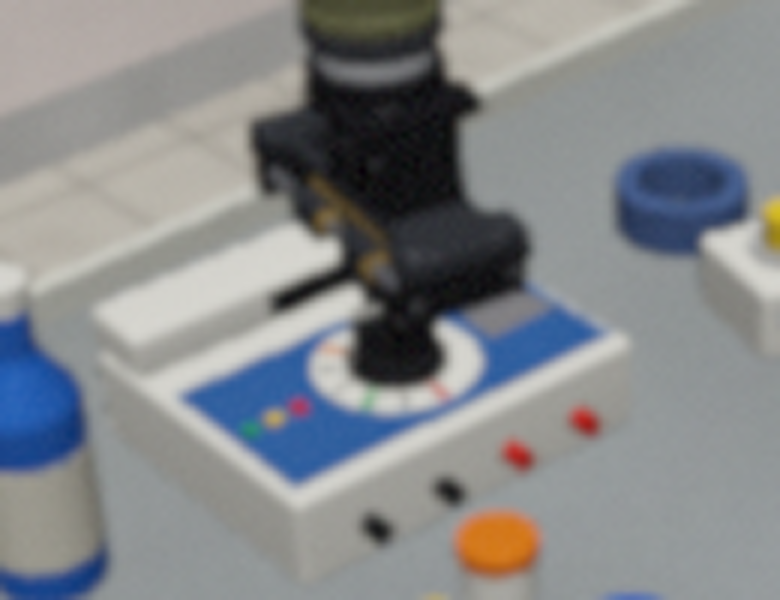

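The side crop shows only the gripper on the knob at (397,350), with nothing wedged there. The opening held while I turned further, so I'll keep going slowly.

>>> step_arm(
  plan=[
    [[0, 0, 0], [0, 0, -0.04], 0],
    [[0, 0, 0], [0, 0, -0.04], 0],
    [[0, 0, 0], [0, 0, 0], 0],
  ],
)

```text
t: 24.95
tool_pos: [0.6816, 0.041, 0.0894]
tool_rot: [0.0, 0.749, 0.662, 0.0]
ft_force: [2.4, 0.0, 0.2]
opening: 0.195
grip_force: 75.0
```

```bash
python3 -c "
from h import *
go(.6818,.0416,.0895,116.5);o=robot.get_obs(); print(o['opening'],o['wrist_torque'],o['ft_force'])"
```

```text
t 24.9 pos [0.6816 0.041  0.0894] toolx 82.9 | shift [ 0.6  0.1 -0.1] turn [ 0.001  0.    -0.586]
0.19511739851142013 [-0.27785472 -0.57131821 -2.13431769] [2.43318255 0.04328611 0.23202733]
```

>>> step_arm(
  plan=[
    [[0, 0, 0], [0, 0, 0], 0.4],
    [[0, 0, 0], [0, 0, 0], 0.6],
    [[0, 0, 0], [0, 0, 0], 0.8],
    [[0, 0, 0], [0, 0, 0], 0.8],
    [[0, 0, -20], [0, 0, 0], 1],
    [[0, 0, -40], [0, 0, 0], 1],
    [[0, 0, -45], [0, 0, 0], 1],
    [[0, 0, 0], [0, 0, 0], 1],
  ],
)

```text
t: 25.75
tool_pos: [0.6844, 0.0438, 0.2016]
tool_rot: [0.003, 0.747, 0.664, 0.005]
ft_force: [1.5, 0.8, 0.3]
opening: 0.844
grip_force: 0.0
```

```bash
python3 -c "
from h import *
im,W,c=snap('wrist','w7.png')
m=np.isfinite(W[...,2])&(W[...,2]>.09)&(W[...,2]<.108)&(abs(W[...,0]-.68)<.04)&(abs(W[...,1]-.043)<.04)
p=W[m]; print(len(p),p.mean(0),cv2.minAreaRect((p[:,:2]*1000).astype(np.float32)))
go(.6818,.0418,.2,56.5)"
```

```text
844 [0.68212187 0.04286172 0.09909136] ((682.1943969726562, 41.8670654296875), (50.77128982543945, 14.258216857910156), 56.34112548828125)
t 25.8 pos [0.6829 0.0433 0.1983] toolx 83.3 | shift [-1.6 -1.  -1.7] turn [ 0.006 -0.003  0.467]
```

View pics/w7.png

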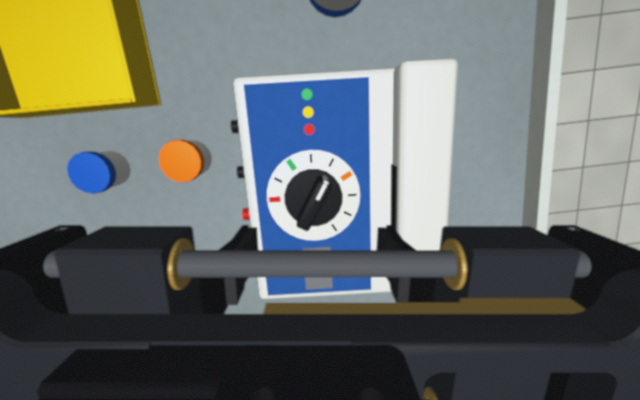

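The pointer at (320,187) is still at level 4; the bar sprang back from a hard resistance near 3.5. I'll regrip, rock it clockwise first to compare the torque, then go counter-clockwise.

>>> step_arm(
  plan=[
    [[-1.6, -1, 0], [0, 0, 0.15], 1],
    [[0, 0, 0], [0, 0, 0.15], 1],
    [[0, 0, 0], [0, 0, 0.15], 0.8],
    [[0, 0, 0], [0, 0, 0.02], 0.7],
    [[0, 0, 30], [0, 0, 0], 0.7],
    [[0, 0, 40], [0, 0, 0], 0.6],
    [[0, 0, 25], [0, 0, 0], 0.5],
    [[0, 0, 10], [0, 0, 0], 0.5],
  ],
)

```text
t: 26.6
tool_pos: [0.6776, 0.0395, 0.086]
tool_rot: [-0.001, 0.881, 0.473, -0.003]
ft_force: [-12.3, -3.6, 36.2]
opening: 0.556
grip_force: 18.2
```

>>> step_arm(
  plan=[
    [[0, 0, 3], [0, 0, 0], 0.5],
    [[0, 0, 0], [0, 0, 0], 0.3],
    [[0, 0, 0], [0, 0, 0], 0],
    [[0, 0, 0], [0, 0, 0], 0],
    [[0, 0, 0], [0, 0, 0], 0],
    [[0, 0, 0], [0, 0, 0], 0],
  ],
  force=60,
)

```text
t: 27.2
tool_pos: [0.681, 0.04, 0.0866]
tool_rot: [0.001, 0.882, 0.471, 0.001]
ft_force: [1.5, 0.1, 2.9]
opening: 0.158
grip_force: 60.4
```

```bash
python3 -c "
from h import *
go(.6818,.0416,.0895,56.5);o=robot.get_obs(); print(o['opening'],o['wrist_torque'],o['ft_force'])"
```

```text
t 27.2 pos [0.681  0.04   0.0866] toolx 56.2 | shift [ 1.8 -0.2 -2.9] turn [ 0.002 -0.001 -0.005]
0.1575234396226383 [-0.1451869  -0.36146007  0.07514784] [1.51240144 0.07729005 2.89125024]
```

>>> step_arm(
  plan=[
    [[0, 0, 0], [0, 0, 0.1], 0],
    [[0, 0, 0], [0, 0, 0.1], 0],
    [[0, 0, 0], [0, 0, 0], 0],
    [[0, 0, 0], [0, 0, 0], 0],
  ],
)

```text
t: 27.6
tool_pos: [0.681, 0.0402, 0.0865]
tool_rot: [0.001, 0.924, 0.382, 0.001]
ft_force: [3.3, -0.2, 1.0]
opening: 0.164
grip_force: 68.9
```

```bash
python3 -c "
from h import *
go(.6818,.0416,.0895,56.5);o=robot.get_obs(); print(o['opening'],o['wrist_torque'],o['ft_force'])"
```

```text
t 27.6 pos [0.681  0.0402 0.0865] toolx 45.0 | shift [ 1.5 -0.5 -3. ] turn [ 0.002 -0.001 -0.201]
0.16367665462673267 [ 0.04308279 -0.77973891  0.88814814] [ 3.31836954 -0.16407506  0.96502545]
```

>>> step_arm(
  plan=[
    [[0, 0, 0], [0, 0, -0.1], 0],
    [[0, 0, 0], [0, 0, -0.1], 0],
    [[0, 0, 0], [0, 0, -0.1], 0],
    [[0, 0, 0], [0, 0, 0], 0],
    [[0, 0, 0], [0, 0, 0], 0],
  ],
)

```text
t: 28.1
tool_pos: [0.681, 0.0397, 0.0866]
tool_rot: [0.0, 0.858, 0.513, 0.001]
ft_force: [4.9, 0.9, 0.4]
opening: 0.156
grip_force: 60.4
```

```bash
python3 -c "
from h import *
go(.6818,.0416,.0895,56.5);o=robot.get_obs(); print(o['opening'],o['wrist_torque'],o['ft_force'])"
```

```text
t 28.1 pos [0.681  0.0397 0.0866] toolx 61.7 | shift [ 2.  -0.2 -2.9] turn [ 0.001 -0.001  0.091]
0.15575553292274633 [-0.26451588 -0.94129992 -0.78013624] [4.89377598 0.91266972 0.42855046]
```

```bash
cat > st.py <<'E'
from h import *
o=robot.get_obs(); w,a,b,c=o['tool_rot']; X=Ro.from_quat([a,b,c,w]).as_matrix()[:,0]
print('ang',round(np.degrees(np.arctan2(X[1],X[0])),1),'pos',o['tool_pos'].round(4),'open',round(float(o['opening']),3),'grip',round(float(o['grip_force']),1),'tq',o['wrist_torque'].round(2),'f',o['ft_force'].round(1),'q7t',o['joint_torque'][6].round(2))
E
python3 st.py
```

```text
ang 61.7 pos [0.681  0.0397 0.0866] open 0.156 grip 60.4 tq [-0.26 -0.94 -0.78] f [4.9 0.9 0.4] q7t 0.83
```

>>> step_arm(
  plan=[
    [[0, 0, 0], [0, 0, 0], 0.3],
    [[0, 0, 0], [0, 0, 0], 0.4],
    [[2, 0, -4], [0, 0, 0.09], 0.4],
    [[0, 0, 0], [0, 0, 0], 0.4],
    [[0, 0, 0], [0, 0, 0], 0],
    [[0, 0, 0], [0, 0, 0], 0],
    [[0, 0, 0], [0, 0, 0], 0],
    [[0, 0, 0], [0, 0, 0], 0],
  ],
  force=60,
)

```text
t: 28.9
tool_pos: [0.6817, 0.041, 0.0897]
tool_rot: [0.001, 0.88, 0.475, 0.0]
ft_force: [3.7, -2.3, -3.5]
opening: 0.156
grip_force: 60.0
```

```bash
python3 st.py
```

```text
ang 56.8 pos [0.6817 0.041  0.0897] open 0.156 grip 60.0 tq [-0.3  -0.79 -0.05] f [ 3.7 -2.3 -3.5] q7t 0.02
```

>>> step_arm(
  plan=[
    [[0, 0, 0], [0, 0, -0.05], 0],
    [[0, 0, 0], [0, 0, 0], 0],
    [[0, 0, 0], [0, 0, 0], 0],
  ],
)

```text
t: 29.2
tool_pos: [0.6816, 0.041, 0.0897]
tool_rot: [0.001, 0.868, 0.496, 0.0]
ft_force: [5.4, 0.2, -4.4]
opening: 0.155
grip_force: 60.0
```

```bash
python3 st.py
```

```text
ang 59.5 pos [0.6816 0.041  0.0897] open 0.155 grip 60.0 tq [-0.48 -1.2  -0.44] f [ 5.4  0.2 -4.4] q7t 0.44
```

>>> step_arm(
  plan=[
    [[0, 0, 0], [0, 0, -0.05], 0],
    [[0, 0, 0], [0, 0, 0], 0],
    [[0, 0, 0], [0, 0, 0], 0],
  ],
)

```text
t: 29.5
tool_pos: [0.6817, 0.041, 0.0897]
tool_rot: [0.0, 0.856, 0.518, 0.0]
ft_force: [5.3, -0.4, -5.7]
opening: 0.154
grip_force: 60.0
```

```bash
python3 st.py
```

```text
ang 62.3 pos [0.6817 0.041  0.0897] open 0.154 grip 60.0 tq [-0.44 -1.2  -0.81] f [ 5.3 -0.4 -5.7] q7t 0.83
```

>>> step_arm(
  plan=[
    [[0, 0, 0], [0, 0, -0.05], 0],
    [[0, 0, 0], [0, 0, 0], 0],
    [[0, 0, 0], [0, 0, 0], 0],
  ],
)

```text
t: 29.8
tool_pos: [0.6816, 0.041, 0.0897]
tool_rot: [0.0, 0.843, 0.539, 0.0]
ft_force: [4.7, -0.3, -6.3]
opening: 0.157
grip_force: 60.0
```

```bash
python3 st.py
```

```text
ang 65.2 pos [0.6816 0.041  0.0897] open 0.157 grip 60.0 tq [-0.44 -1.13 -0.95] f [ 4.7 -0.3 -6.3] q7t 1.02
```

```bash
cat > bar.py <<'E'
from h import *
im,W,c=snap('wrist')
m=np.isfinite(W[...,2])&(W[...,2]>.094)&(W[...,2]<.104)&(np.hypot(W[...,0]-.682,W[...,1]-.042)<.03)
p=W[m]; d=p[:,:2]-[.682,.0417]; print(len(p)); 
if len(p)>30:
  r=cv2.minAreaRect((p[:,:2]*1000).astype(np.float32)); print(np.round(r[0],1),np.round(r[1],1),round(r[2],1),'dir of mean',np.degrees(np.arctan2(*d.mean(0)[::-1])).round(1))
E
python3 bar.py
python3 - <<'E'
from h import *
im,W,c=snap('wrist'); cv2.imwrite('pics/w8.png',cv2.resize(im[100:330,140:500],None,fx=2.2,fy=2.2)[:,:,::-1])
E
```

```text
1882
[679.9  44.3] [50.1 32.1] 46.4 dir of mean 63.4
```

View pics/w8.png

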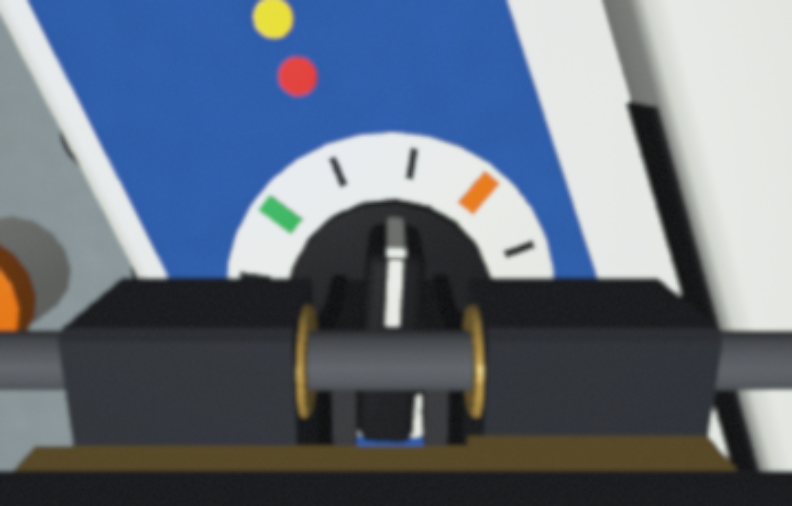

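The crop shows the bar gripped and turning with the tool: the pointer at (395,250) is left of the level-4 tick (412,163). The torque is flattening at about 1 N m, so I'll continue in small steps.

>>> step_arm(
  plan=[
    [[0, 0, 0], [0, 0, -0.04], 0],
    [[0, 0, 0], [0, 0, 0], 0],
    [[0, 0, 0], [0, 0, 0], 0],
  ],
)

```text
t: 30.2
tool_pos: [0.6816, 0.041, 0.0897]
tool_rot: [0.0, 0.832, 0.555, 0.0]
ft_force: [5.3, 1.2, -5.8]
opening: 0.16
grip_force: 60.0
```

```bash
python3 st.py
```

```text
ang 67.4 pos [0.6816 0.041  0.0897] open 0.16 grip 60.0 tq [-0.41 -1.13 -1.28] f [ 5.3  1.2 -5.8] q7t 1.24
```

>>> step_arm(
  plan=[
    [[0, 0, 0], [0, 0, -0.04], 0],
    [[0, 0, 0], [0, 0, 0], 0],
    [[0, 0, 0], [0, 0, 0], 0],
  ],
)

```text
t: 30.5
tool_pos: [0.6817, 0.041, 0.0897]
tool_rot: [0.001, 0.82, 0.573, 0.0]
ft_force: [6.7, -2.0, -6.2]
opening: 0.153
grip_force: 60.0
```

```bash
python3 st.py
```

```text
ang 69.9 pos [0.6817 0.041  0.0897] open 0.153 grip 60.0 tq [-0.13 -1.27 -0.04] f [ 6.7 -2.  -6.2] q7t 0.09
```

>>> step_arm(
  plan=[
    [[0, 0, 0], [0, 0, -0.04], 0],
    [[0, 0, 0], [0, 0, 0], 0],
    [[0, 0, 0], [0, 0, 0], 0],
  ],
)

```text
t: 30.8
tool_pos: [0.6817, 0.041, 0.0898]
tool_rot: [0.001, 0.808, 0.589, 0.0]
ft_force: [6.0, -2.2, -5.4]
opening: 0.159
grip_force: 60.0
```

```bash
python3 st.py
python3 - <<'E'
from h import *
im,W,c=snap('wrist'); cv2.imwrite('pics/w9.png',cv2.resize(im[100:330,140:500],None,fx=2.2,fy=2.2)[:,:,::-1])
E
```

```text
ang 72.2 pos [0.6817 0.041  0.0898] open 0.159 grip 60.0 tq [-0.17 -1.17 -0.01] f [ 6.  -2.2 -5.4] q7t 0.07
```

The jam has let go: torque fell to about zero. Continuing gently to level 2.

>>> step_arm(
  plan=[
    [[0, 0, 0], [0, 0, -0.05], 0],
    [[0, 0, 0], [0, 0, -0.05], 0],
    [[0, 0, 0], [0, 0, -0.05], 0],
    [[0, 0, 0], [0, 0, -0.05], 0],
    [[0, 0, 0], [0, 0, -0.05], 0],
    [[0, 0, 0], [0, 0, 0], 0],
  ],
)

```text
t: 31.45
tool_pos: [0.6818, 0.041, 0.0898]
tool_rot: [0.001, 0.728, 0.686, 0.0]
ft_force: [6.0, -0.5, -5.0]
opening: 0.155
grip_force: 60.0
```

```bash
python3 st.py
```

```text
ang 86.6 pos [0.6818 0.041  0.0898] open 0.155 grip 60.0 tq [-0.21 -1.23 -0.04] f [ 6.  -0.5 -5. ] q7t 0.27
```

>>> step_arm(
  plan=[
    [[0, 0, 0], [0, 0, -0.05], 0],
    [[0, 0, 0], [0, 0, -0.05], 0],
    [[0, 0, 0], [0, 0, -0.05], 0],
    [[0, 0, 0], [0, 0, -0.05], 0],
    [[0, 0, 0], [0, 0, -0.05], 0],
    [[0, 0, 0], [0, 0, 0], 0],
  ],
)

```text
t: 32.05
tool_pos: [0.6819, 0.041, 0.0898]
tool_rot: [0.001, 0.637, 0.771, 0.0]
ft_force: [7.1, -1.9, -5.3]
opening: 0.153
grip_force: 60.0
```

```bash
python3 st.py
```

```text
ang 100.9 pos [0.6819 0.041  0.0898] open 0.153 grip 60.0 tq [-0.09 -1.35 -0.03] f [ 7.1 -1.9 -5.3] q7t 0.23
```

>>> step_arm(
  plan=[
    [[0, 0, 0], [0, 0, -0.06], 0],
    [[0, 0, 0], [0, 0, -0.06], 0],
    [[0, 0, 0], [0, 0, -0.06], 0],
    [[0, 0, 0], [0, 0, -0.06], 0],
    [[0, 0, 0], [0, 0, -0.03], 0],
    [[0, 0, 0], [0, 0, 0], 0],
    [[0, 0, 0], [0, 0, 0], 0],
  ],
)

```text
t: 32.75
tool_pos: [0.682, 0.041, 0.0898]
tool_rot: [0.001, 0.528, 0.85, 0.0]
ft_force: [6.0, -1.4, -4.9]
opening: 0.154
grip_force: 60.0
```

```bash
python3 st.py
```

```text
ang 116.3 pos [0.682  0.041  0.0898] open 0.154 grip 60.0 tq [-0.06 -1.28  0.  ] f [ 6.  -1.4 -4.9] q7t -0.02
```

>>> step_arm(
  plan=[
    [[0, 0, 0], [0, 0, 0], 0.4],
    [[0, 0, 0], [0, 0, 0], 0.6],
    [[0, 0, 0], [0, 0, 0], 0.7],
    [[0, 0, 0], [0, 0, 0], 0.7],
    [[0, 0, -20], [0, 0, 0], 0.8],
    [[0, 0, -40], [0, 0, 0], 1],
    [[0, 0, -50], [0, 0, 0], 1],
    [[0, 0, 0], [0, 0, 0], 1],
  ],
)

```text
t: 33.55
tool_pos: [0.6843, 0.0437, 0.2084]
tool_rot: [0.005, 0.527, 0.85, 0.004]
ft_force: [0.4, -0.2, -0.5]
opening: 0.804
grip_force: 0.0
```

```bash
python3 - <<'E'
from h import *
im,W,c=snap('wrist','w10.png')
m=np.isfinite(W[...,2])&(W[...,2]>.09)&(W[...,2]<.108)&(abs(W[...,0]-.68)<.04)&(abs(W[...,1]-.043)<.04)
p=W[m]; print(len(p),p.mean(0),cv2.minAreaRect((p[:,:2]*1000).astype(np.float32)))
hsv=cv2.cvtColor(im,cv2.COLOR_RGB2HSV)
def pots(W,im):
  m=((W[...,2]>.03)&(W[...,2]<.047)&(W[...,0]<.6)&(hsv[...,1]>120)).astype(np.uint8)
  n,l,s,ce=cv2.connectedComponentsWithStats(m)
  for i in range(1,n):
    if s[i,4]>80: q=W[l==i]; print('pot?',ce[i].round(),s[i,4],q.mean(0).round(4),np.ptp(q,0).round(3),im[l==i].mean(0).round())
pots(W,im)
im,W,c=snap('top'); hsv=cv2.cvtColor(im,cv2.COLOR_RGB2HSV); pots(W,im)
E
python3 st.py
```

```text
801 [0.68110269 0.04281439 0.0992949 ] ((681.5950927734375, 41.30984878540039), (13.947891235351562, 51.519866943359375), 26.42333984375)
pot? [211.   6.] 192 [0.5151 0.1588 0.0383] [0.03  0.016 0.017] [92. 80. 18.]
pot? [119.  39.] 2014 [0.4461 0.0917 0.0404] [0.045 0.045 0.013] [ 45.  97. 192.]
pot? [214.  87.] 1655 [0.545  0.0923 0.0406] [0.045 0.044 0.012] [228. 142.  55.]
pot? [ 80. 179.] 1417 [ 0.4474 -0.0635  0.0402] [0.044 0.044 0.012] [ 45. 154.  79.]
pot? [298. 191.] 161 [0.5412 0.0924 0.0394] [0.043 0.041 0.014] [217. 124.  67.]
pot? [351. 221.] 154 [ 0.442  -0.065   0.0396] [0.041 0.041 0.013] [ 75. 163.  95.]
pot? [300. 223.] 162 [0.4414 0.092  0.0394] [0.043 0.04  0.016] [ 60. 103. 184.]
ang 116.4 pos [0.6816 0.0424 0.2021] open 0.896 grip 0.0 tq [-0.   -0.08  0.03] f [ 0.4 -0.  -0.2] q7t 0.01
```

The bar is at 116.4°, so the selector is at level 2 and released. Now the pots, starting with orange, gripped along y so the fingers clear the console front.

>>> step_arm(
  plan=[
    [[0, 0, 0], [0, 0, -0.139], 1],
    [[0, 0, 0], [0, 0, -0.139], 1],
    [[0, 0, 0], [0, 0, -0.139], 1],
    [[0, 0, 0], [0, 0, -0.139], 1],
    [[0, 0, 0], [0, 0, -0.139], 1],
    [[0, 0, 0], [0, 0, -0.139], 1],
    [[0, 0, 0], [0, 0, -0.139], 1],
    [[0, 0, 0], [0, 0, -0.139], 1],
  ],
)

```text
t: 34.45
tool_pos: [0.68, 0.0416, 0.1982]
tool_rot: [-0.002, -0.004, 1.0, -0.0]
ft_force: [0.1, 0.1, 0.5]
opening: 1.003
grip_force: 0.0
```

>>> step_arm(
  plan=[
    [[34, 12.5, 0], [0, 0, 0], 1],
    [[34, 12.5, 0], [0, 0, 0], 1],
    [[34, 12.5, 0], [0, 0, 0], 1],
    [[34, 12.5, 0], [0, 0, 0], 1],
    [[0, 0, 0], [0, 0, 0], 1],
    [[0, 0, 0], [0, 0, 0], 1],
  ],
)

```text
t: 35.05
tool_pos: [0.5439, 0.0911, 0.1992]
tool_rot: [-0.001, -0.001, 1.0, -0.001]
ft_force: [0.5, -0.4, 0.2]
opening: 1.001
grip_force: 0.0
```

```bash
cat > pots.py <<'E'
from h import *
import sys
def pots(n):
  im,W,c=snap(n); hsv=cv2.cvtColor(im,cv2.COLOR_RGB2HSV)
  m=((W[...,2]>.028)&(W[...,2]<.05)&(W[...,0]<.6)&(hsv[...,1]>100)).astype(np.uint8)
  k,l,s,ce=cv2.connectedComponentsWithStats(m)
  for i in range(1,k):
    if s[i,4]>80: q=W[l==i]; print(n,ce[i].round(),s[i,4],'mid',((q.max(0)+q.min(0))/2).round(4),np.ptp(q,0).round(3),'top',np.median(q[:,2]).round(3),im[l==i].mean(0).round())
pots('wrist'); pots('top')
if len(sys.argv)>1: go(*map(float,sys.argv[1:]))
E
python3 pots.py .543 .093 .033 180
```

```text
wrist [384.  83.] 866 mid [0.4414 0.1576 0.039 ] [0.155 0.006 0.022] top 0.041 [117. 102.  21.]
wrist [548.  67.] 5925 mid [0.4449 0.263  0.039 ] [0.162 0.21  0.022] top 0.04 [107.  94.  20.]
wrist [317.  92.] 1670 mid [0.4435 0.0907 0.037 ] [0.045 0.044 0.013] top 0.041 [ 68. 128. 226.]
wrist [163.  93.] 1749 mid [ 0.4452 -0.0656  0.0374] [0.044 0.045 0.011] top 0.041 [ 51. 170.  89.]
wrist [318. 189.] 1325 mid [0.5438 0.0919 0.0372] [0.045 0.044 0.012] top 0.041 [235. 135.  42.]
wrist [ 55. 219.] 204 mid [ 0.5809 -0.2112  0.0335] [0.016 0.047 0.011] top 0.033 [ 43.  69. 111.]
top [160. 192.] 99 mid [0.5659 0.5274 0.0391] [0.067 0.089 0.022] top 0.039 [88. 26. 24.]
top [296. 192.] 99 mid [0.5403 0.0956 0.0402] [0.04  0.033 0.017] top 0.04 [211. 120.  66.]
top [227. 216.] 279 mid [0.4442 0.2628 0.0391] [0.159 0.212 0.022] top 0.041 [152. 140.  63.]
top [300. 223.] 167 mid [0.4417 0.0923 0.0381] [0.043 0.04  0.016] top 0.04 [ 60. 101. 180.]
top [160. 331.] 540 mid [0.099  0.5784 0.039 ] [0.217 0.296 0.021] top 0.04 [154. 126.  93.]
t 35.1 pos [0.5454 0.0906 0.1996] toolx -180.0 | shift [  2.3   2.4 166.6] turn [-0.    -0.001  0.   ]
```

>>> step_arm(
  plan=[
    [[2, 1.5, 45], [0, 0, 0], 1],
    [[0, 0, 45], [0, 0, 0], 1],
    [[0, 0, 40], [0, 0, 0], 1],
    [[0, 0, 25], [0, 0, 0], 0.9],
    [[0, 0, 11], [0, 0, 0], 0.8],
    [[0, 0, 0], [0, 0, 0], 0.6],
    [[0, 0, 0], [0, 0, 0], 0.3],
    [[0, 0, 0], [0, 0, 0], 0.3],
  ],
  force=25,
)

```text
t: 35.95
tool_pos: [0.5443, 0.0935, 0.0357]
tool_rot: [0.001, -0.001, 1.0, 0.0]
ft_force: [-0.2, 0.3, 0.5]
opening: 0.63
grip_force: 0.0
```

>>> step_arm(
  plan=[
    [[0, 0, 0], [0, 0, 0], 0.3],
    [[0, 0, 0], [0, 0, 0], 0.3],
    [[0, 0, -20], [0, 0, 0], 0.3],
    [[0, 0, -45], [0, 0, 0], 0.3],
    [[0, 0, -45], [0, 0, 0], 0.3],
    [[0, 0, 0], [0, 0, 0], 0.3],
  ],
)

```text
t: 36.55
tool_pos: [0.5464, 0.0948, 0.15]
tool_rot: [0.005, -0.001, 1.0, 0.0]
ft_force: [0.8, -0.3, -0.5]
opening: 0.515
grip_force: 25.4
```

```bash
python3 st.py; python3 -c "
from h import *
go(.478,.263,.14,180)"
```

```text
ang -179.9 pos [0.5464 0.0948 0.15  ] open 0.515 grip 25.4 tq [ 0.1  -0.15 -0.04] f [ 0.8 -0.3 -0.5] q7t 0.22
t 36.5 pos [0.5464 0.0948 0.15  ] toolx -179.9 | shift [ 68.2 168.4   9.5] turn [0.001 0.01  0.002]
```

>>> step_arm(
  plan=[
    [[16, 40, 0], [0, 0, 0], 0.3],
    [[18, 44, 0], [0, 0, 0], 0.3],
    [[18, 44, 0], [0, 0, 0], 0.3],
    [[16, 40, 0], [0, 0, 0], 0.3],
    [[0, 0, 0], [0, 0, 0], 0.3],
    [[0, 0, 30], [0, 0, 0], 0.3],
    [[0, 0, 35], [0, 0, 0], 0.3],
    [[0, 0, 0], [0, 0, 0], 0.3],
  ],
)

```text
t: 37.35
tool_pos: [0.4718, 0.2584, 0.075]
tool_rot: [-0.004, -0.001, 1.0, -0.002]
ft_force: [0.8, -0.4, -1.0]
opening: 0.518
grip_force: 25.4
```

```bash
python3 -c "
from h import *
go(.478,.263,.0395,180)"
```

```text
t 37.4 pos [0.4718 0.2584 0.075 ] toolx -179.9 | shift [-6.5  4.7 35.4] turn [-0.004 -0.007  0.002]
```

>>> step_arm(
  plan=[
    [[0, 3, 20], [0, 0, 0], 0.3],
    [[0, 0, 11], [0, 0, 0], 0.3],
    [[0, 0, 3], [0, 0, 0], 0.3],
    [[0, 0, 0], [0, 0, 0], 0.3],
    [[0, 0, 0], [0, 0, 0], 0.3],
  ],
)

```text
t: 37.85
tool_pos: [0.4752, 0.2642, 0.046]
tool_rot: [0.001, -0.001, 1.0, 0.0]
ft_force: [0.2, 0.4, -1.2]
opening: 0.519
grip_force: 25.4
```

>>> step_arm(
  plan=[
    [[0, 0, 5], [0, 0, 0], 0.3],
    [[0, 0, 1.5], [0, 0, 0], 0.3],
    [[0, 0, 0], [0, 0, 0], 0.3],
    [[0, 0, 0], [0, 0, 0], 0.3],
  ],
)

```text
t: 38.25
tool_pos: [0.475, 0.2641, 0.0394]
tool_rot: [0.0, -0.001, 1.0, -0.0]
ft_force: [-1.1, -2.6, 5.0]
opening: 0.52
grip_force: 25.4
```

Contact with the floor. I'll release, lift, and go to the blue pot.

>>> step_arm(
  plan=[
    [[0, 0, 0], [0, 0, 0], 0.6],
    [[0, 0, 0], [0, 0, 0], 0.7],
    [[0, 0, 0], [0, 0, 0], 0.7],
    [[0, 0, -20], [0, 0, 0], 0.7],
    [[0, 0, -45], [0, 0, 0], 0.7],
    [[0, 0, -45], [0, 0, 0], 1],
    [[0, 0, -45], [0, 0, 0], 1],
    [[0, 0, 0], [0, 0, 0], 1],
  ],
)

```text
t: 39.05
tool_pos: [0.4772, 0.2667, 0.1993]
tool_rot: [0.004, -0.001, 1.0, 0.002]
ft_force: [0.7, -0.1, -0.1]
opening: 0.892
grip_force: 0.0
```

>>> step_arm(
  plan=[
    [[8, -43, 0], [0, 0, 0], 1],
    [[8, -43, 0], [0, 0, 0], 1],
    [[8, -43, 0], [0, 0, 0], 1],
    [[8, -43, 0], [0, 0, 0], 1],
    [[0, 0, 0], [0, 0, 0], 1],
    [[0, 0, 0], [0, 0, 0], 1],
  ],
)

```text
t: 39.65
tool_pos: [0.4432, 0.092, 0.1934]
tool_rot: [0.0, 0.002, 1.0, -0.002]
ft_force: [-0.4, 0.8, -0.8]
opening: 0.998
grip_force: 0.0
```

```bash
python3 pots.py .4435 .092 .0345 180
```

```text
wrist [379. 179.] 704 mid [0.4375 0.1579 0.039 ] [0.152 0.007 0.022] top 0.041 [110.  96.  20.]
wrist [484. 116.] 98 mid [0.3664 0.2548 0.0393] [0.004 0.068 0.021] top 0.045 [166. 144.  23.]
wrist [575. 170.] 2101 mid [0.4277 0.3488 0.039 ] [0.119 0.039 0.022] top 0.04 [100.  87.  19.]
wrist [317. 190.] 1356 mid [0.4433 0.091  0.0368] [0.044 0.044 0.013] top 0.041 [ 51. 110. 214.]
wrist [173. 191.] 1409 mid [ 0.4441 -0.0654  0.0368] [0.044 0.044 0.012] top 0.041 [ 50. 167.  87.]
wrist [ 10. 204.] 377 mid [ 0.458  -0.2427  0.0436] [0.043 0.017 0.013] top 0.044 [99. 55. 22.]
wrist [473. 215.] 1151 mid [0.4727 0.2629 0.0408] [0.041 0.046 0.012] top 0.045 [214. 118.  26.]
top [160. 192.] 96 mid [0.566  0.5271 0.039 ] [0.066 0.088 0.022] top 0.038 [86. 25. 24.]
top [219. 216.] 204 mid [0.4451 0.2982 0.039 ] [0.159 0.141 0.022] top 0.041 [140. 128.  58.]
top [242. 215.] 182 mid [0.4732 0.2651 0.0422] [0.044 0.044 0.015] top 0.043 [213. 126.  66.]
top [351. 220.] 162 mid [ 0.4424 -0.0654  0.0382] [0.041 0.04  0.012] top 0.04 [ 73. 157.  92.]
top [160. 331.] 538 mid [0.0993 0.5792 0.0385] [0.216 0.299 0.02 ] top 0.04 [153. 125.  91.]
t 39.8 pos [0.4431 0.0951 0.1934] toolx -179.8 | shift [ -0.5  -3.2 158.9] turn [ 0.001 -0.001  0.003]
```

>>> step_arm(
  plan=[
    [[0, -0.5, 45], [0, 0, 0], 1],
    [[0, 0, 45], [0, 0, 0], 1],
    [[0, 0, 35], [0, 0, 0], 1],
    [[0, 0, 22], [0, 0, 0], 0.9],
    [[0, 0, 11], [0, 0, 0], 0.8],
    [[0, 0, 0], [0, 0, 0], 0.6],
    [[0, 0, 0], [0, 0, 0], 0.3],
    [[0, 0, 0], [0, 0, 0], 0.3],
  ],
  force=25,
)

```text
t: 40.55
tool_pos: [0.4443, 0.094, 0.0369]
tool_rot: [0.001, -0.001, 1.0, -0.0]
ft_force: [0.3, -0.4, 0.3]
opening: 0.629
grip_force: 0.0
```

>>> step_arm(
  plan=[
    [[0, 0, 0], [0, 0, 0], 0.3],
    [[0, 0, 0], [0, 0, 0], 0.3],
  ],
)

```text
t: 40.75
tool_pos: [0.4442, 0.093, 0.0367]
tool_rot: [0.001, -0.0, 1.0, -0.001]
ft_force: [-0.0, -0.9, 4.5]
opening: 0.519
grip_force: 25.0
```

>>> step_arm(
  plan=[
    [[0, 0, -20], [0, 0, 0], 0.3],
    [[0, 0, -40], [0, 0, 0], 0.3],
    [[0, 0, -25], [0, 0, 0], 0.3],
    [[0, 0, -15], [0, 0, 0], 0.3],
    [[0, 0, 0], [0, 0, 0], 0.3],
    [[0, 0, 0], [0, 0, 0], 0.3],
  ],
)

```text
t: 41.35
tool_pos: [0.443, 0.0926, 0.1352]
tool_rot: [-0.0, -0.0, 1.0, -0.001]
ft_force: [0.4, -0.1, -1.5]
opening: 0.522
grip_force: 25.0
```

```bash
python3 -c "
from h import *
go(.408,.213,.14,180)"
```

```text
t 41.4 pos [0.443  0.0926 0.1352] toolx -180.0 | shift [ 34.9 120.4  -5. ] turn [-0.002 -0.     0.001]
```

>>> step_arm(
  plan=[
    [[8, 27, 0], [0, 0, 0], 0.3],
    [[11, 38, 0], [0, 0, 0], 0.3],
    [[10, 35, 0], [0, 0, 0], 0.3],
    [[6, 20, 0], [0, 0, 0], 0.3],
    [[0, 0, 0], [0, 0, 0], 0.3],
    [[0, 0, 30], [0, 0, 0], 0.3],
    [[0, 0, 35], [0, 0, 0], 0.3],
    [[0, 0, 20], [0, 0, 0], 0.3],
  ],
)

```text
t: 42.15
tool_pos: [0.406, 0.2114, 0.0469]
tool_rot: [-0.003, -0.001, 1.0, -0.001]
ft_force: [0.4, 0.4, -0.4]
opening: 0.519
grip_force: 25.0
```

>>> step_arm(
  plan=[
    [[0, 0, 6], [0, 0, 0], 0.3],
    [[0, 0, 2], [0, 0, 0], 0.3],
    [[0, 0, 0], [0, 0, 0], 0.3],
    [[0, 0, 0], [0, 0, 0], 0.3],
  ],
)

```text
t: 42.55
tool_pos: [0.4088, 0.2134, 0.0436]
tool_rot: [0.001, -0.001, 1.0, -0.0]
ft_force: [0.1, 0.3, -1.2]
opening: 0.519
grip_force: 25.0
```

>>> step_arm(
  plan=[
    [[0, 0, 3], [0, 0, 0], 0.3],
    [[0, 0, 0.5], [0, 0, 0], 0.3],
    [[0, 0, 0], [0, 0, 0], 0.3],
    [[0, 0, 0], [0, 0, 0], 0.3],
  ],
)

```text
t: 42.95
tool_pos: [0.4092, 0.2136, 0.0406]
tool_rot: [0.001, -0.001, 1.0, -0.0]
ft_force: [-1.5, -1.7, 9.3]
opening: 0.522
grip_force: 25.0
```

>>> step_arm(
  plan=[
    [[0, 0, 0], [0, 0, 0], 0.6],
    [[0, 0, 0], [0, 0, 0], 0.7],
    [[0, 0, 0], [0, 0, 0], 0.7],
    [[0, 0, -20], [0, 0, 0], 0.7],
    [[0, 0, -45], [0, 0, 0], 0.7],
    [[0, 0, -45], [0, 0, 0], 1],
    [[0, 0, -40], [0, 0, 0], 1],
    [[0, 0, 0], [0, 0, 0], 1],
  ],
)

```text
t: 43.75
tool_pos: [0.4112, 0.215, 0.1939]
tool_rot: [0.006, -0.001, 1.0, -0.002]
ft_force: [0.7, -0.5, -0.6]
opening: 0.887
grip_force: 0.0
```

>>> step_arm(
  plan=[
    [[-5, -46, 0], [0, 0, 0], 1],
    [[-6, -46, 0], [0, 0, 0], 1],
    [[-6, -46, 0], [0, 0, 0], 1],
    [[-6, -47, 0], [0, 0, 0], 1],
    [[-6, -47, 0], [0, 0, 0], 1],
    [[-6, -46, 0], [0, 0, 0], 1],
    [[0, 0, 0], [0, 0, 0], 1],
    [[0, 0, 0], [0, 0, 0], 1],
  ],
)

```text
t: 44.55
tool_pos: [0.4428, -0.0651, 0.1879]
tool_rot: [-0.001, 0.0, 1.0, 0.001]
ft_force: [-0.1, 0.2, 0.2]
opening: 1.0
grip_force: 0.0
```

```bash
python3 pots.py .4445 -.0655 .036 180
```

```text
wrist [531. 168.] 1900 mid [0.4235 0.1587 0.039 ] [0.124 0.009 0.022] top 0.04 [114.  99.  22.]
wrist [597. 115.] 172 mid [0.3645 0.2065 0.0392] [0.005 0.089 0.022] top 0.046 [171. 149.  26.]
wrist [587. 159.] 1787 mid [0.4093 0.2122 0.0378] [0.044 0.047 0.019] top 0.044 [ 46. 104. 203.]
wrist [316. 193.] 1374 mid [ 0.4443 -0.0663  0.0368] [0.044 0.044 0.012] top 0.041 [ 66. 201. 108.]
wrist [149. 201.] 315 mid [ 0.4553 -0.2443  0.0416] [0.046 0.019 0.017] top 0.045 [117.  66.  29.]
wrist [604. 228.] 621 mid [0.4859 0.2465 0.0403] [0.026 0.043 0.013] top 0.044 [216. 123.  26.]
top [160. 192.] 100 mid [0.5659 0.5271 0.0389] [0.068 0.089 0.022] top 0.039 [86. 25. 24.]
top [236. 212.] 454 mid [0.4445 0.2633 0.039 ] [0.16  0.214 0.022] top 0.043 [173. 130.  63.]
top [259. 236.] 164 mid [0.407  0.2139 0.0412] [0.043 0.042 0.017] top 0.044 [ 62. 102. 176.]
top [160. 332.] 542 mid [0.099  0.5785 0.0394] [0.217 0.297 0.021] top 0.04 [151. 123.  91.]
t 44.6 pos [ 0.4431 -0.0633  0.1884] toolx -179.8 | shift [ -1.7  -2.3 152.4] turn [ 0.001 -0.002  0.003]
```

>>> step_arm(
  plan=[
    [[-1.5, -1, 45], [0, 0, 0], 1],
    [[0, 0, 45], [0, 0, 0], 1],
    [[0, 0, 32], [0, 0, 0], 1],
    [[0, 0, 20], [0, 0, 0], 0.9],
    [[0, 0, 10], [0, 0, 0], 0.8],
    [[0, 0, 0], [0, 0, 0], 0.6],
    [[0, 0, 0], [0, 0, 0], 0.3],
    [[0, 0, 0], [0, 0, 0], 0.3],
  ],
  force=25,
)

```text
t: 45.45
tool_pos: [0.446, -0.0657, 0.0385]
tool_rot: [0.001, -0.001, 1.0, -0.001]
ft_force: [-0.9, -0.9, -0.0]
opening: 0.627
grip_force: 0.0
```

>>> step_arm(
  plan=[
    [[0, 0, 0], [0, 0, 0], 0.3],
    [[0, 0, 0], [0, 0, 0], 0.3],
  ],
)

```text
t: 45.65
tool_pos: [0.4457, -0.066, 0.0382]
tool_rot: [0.001, -0.001, 1.0, -0.001]
ft_force: [-0.8, 0.2, 3.6]
opening: 0.52
grip_force: 25.0
```

>>> step_arm(
  plan=[
    [[0, 0, -20], [0, 0, 0], 0.3],
    [[0, 0, -40], [0, 0, 0], 0.3],
    [[0, 0, -30], [0, 0, 0], 0.3],
    [[0, 0, -20], [0, 0, 0], 0.3],
    [[0, 0, 0], [0, 0, 0], 0.3],
    [[0, 0, 0], [0, 0, 0], 0.3],
  ],
)

```text
t: 46.25
tool_pos: [0.4447, -0.0659, 0.1469]
tool_rot: [-0.0, -0.001, 1.0, -0.001]
ft_force: [-0.1, -0.5, -1.0]
opening: 0.516
grip_force: 25.0
```

```bash
python3 -c "
from h import *
go(.408,.314,.14,180)"
```

```text
t 46.2 pos [ 0.4447 -0.0659  0.1469] toolx -179.9 | shift [ 36.2 380.    6.4] turn [-0.001 -0.     0.001]
```

>>> step_arm(
  plan=[
    [[0, 30, 0], [0, 0, 0], 0.3],
    [[0, 45, 0], [0, 0, 0], 0.3],
    [[0, 45, 0], [0, 0, 0], 0.3],
    [[0, 45, 0], [0, 0, 0], 0.3],
    [[0, 45, 0], [0, 0, 0], 0.3],
    [[0, 45, 0], [0, 0, 0], 0.3],
    [[6, 45, 0], [0, 0, 0], 0.3],
    [[12, 40, 0], [0, 0, 0], 0.3],
  ],
)

```text
t: 47.05
tool_pos: [0.4253, 0.2761, 0.1453]
tool_rot: [-0.002, -0.001, 1.0, 0.001]
ft_force: [0.9, 0.4, -1.2]
opening: 0.517
grip_force: 25.0
```

>>> step_arm(
  plan=[
    [[12, 25, 0], [0, 0, 0], 0.3],
    [[6, 15, 0], [0, 0, 0], 0.3],
    [[0, 0, 0], [0, 0, 0], 0.3],
    [[0, 0, 20], [0, 0, 0], 0.3],
    [[0, 0, 35], [0, 0, 0], 0.3],
    [[0, 0, 30], [0, 0, 0], 0.3],
    [[0, 0, 12], [0, 0, 0], 0.3],
    [[0, 0, 0], [0, 0, 0], 0.3],
  ],
)

```text
t: 47.85
tool_pos: [0.4072, 0.3124, 0.048]
tool_rot: [-0.002, -0.0, 1.0, -0.001]
ft_force: [0.4, 0.1, 0.3]
opening: 0.52
grip_force: 25.0
```

>>> step_arm(
  plan=[
    [[0, 0, 0], [0, 0, 0], 0.3],
    [[0, 0, 0], [0, 0, 0], 0.3],
  ],
)

```text
t: 48.05
tool_pos: [0.4093, 0.3149, 0.0515]
tool_rot: [0.001, -0.001, 1.0, 0.0]
ft_force: [0.2, 0.5, 0.1]
opening: 0.523
grip_force: 25.0
```

>>> step_arm(
  plan=[
    [[0, 0, 6], [0, 0, 0], 0.3],
    [[0, 0, 3], [0, 0, 0], 0.3],
    [[0, 0, 0.5], [0, 0, 0], 0.3],
    [[0, 0, 0], [0, 0, 0], 0.3],
    [[0, 0, 0], [0, 0, 0], 0.3],
  ],
)

```text
t: 48.55
tool_pos: [0.4089, 0.3145, 0.0421]
tool_rot: [0.001, -0.001, 1.0, -0.001]
ft_force: [-2.7, -3.0, 12.6]
opening: 0.521
grip_force: 25.0
```

>>> step_arm(
  plan=[
    [[0, 0, 0], [0, 0, 0], 0.58],
    [[0, 0, 0], [0, 0, 0], 0.65],
    [[0, 0, 0], [0, 0, 0], 0.65],
    [[0, 0, -20], [0, 0, 0], 0.65],
    [[0, 0, -45], [0, 0, 0], 0.65],
    [[0, 0, -45], [0, 0, 0], 0.8],
    [[0, 0, -40], [0, 0, 0], 1],
    [[0, 0, -30], [0, 0, 0], 1],
  ],
)

```text
t: 49.35
tool_pos: [0.4085, 0.315, 0.2229]
tool_rot: [0.001, -0.001, 1.0, 0.0]
ft_force: [0.6, 0.1, -0.6]
opening: 0.839
grip_force: 0.0
```

>>> step_arm(
  plan=[
    [[0, -40, -20], [0, 0, 0], 1],
    [[0, -40, 0], [0, 0, 0], 1],
    [[0, -40, 0], [0, 0, 0], 1],
    [[0, -40, 0], [0, 0, 0], 1],
    [[0, -30, 0], [0, 0, 0], 1],
    [[0, 0, 0], [0, 0, 0], 1],
  ],
)

```text
t: 49.95
tool_pos: [0.4087, 0.1212, 0.2396]
tool_rot: [-0.0, 0.003, 1.0, -0.001]
ft_force: [-0.2, 0.5, -0.1]
opening: 0.997
grip_force: 0.0
```

```bash
python3 pots.py
python3 - <<'E'
from h import *
im,W,c=snap('top')
c=cv2.resize(im[90:280,190:470],None,fx=2.8,fy=2.8,interpolation=cv2.INTER_CUBIC); cv2.imwrite('pics/t9.png',c[:,:,::-1])
p=W[120:170,285:340].reshape(-1,3);p=p[(p[:,2]>.092)&(p[:,2]<.11)];print(cv2.minAreaRect((p[:,:2]*1000).astype(np.float32)))
E
```

```text
wrist [393. 170.] 513 mid [0.4311 0.2605 0.0391] [0.141 0.211 0.022] top 0.043 [160. 142.  34.]
wrist [514. 187.] 1027 mid [0.4191 0.3606 0.039 ] [0.104 0.015 0.022] top 0.04 [106.  92.  20.]
wrist [475. 181.] 1151 mid [0.4082 0.3132 0.0408] [0.045 0.045 0.012] top 0.045 [ 60. 172.  87.]
wrist [392. 181.] 1035 mid [0.4077 0.2127 0.0416] [0.042 0.045 0.011] top 0.045 [ 55. 113. 214.]
wrist [ 30. 217.] 321 mid [ 0.453  -0.2446  0.0431] [0.042 0.019 0.014] top 0.044 [99. 56. 24.]
wrist [421. 238.] 193 mid [0.4845 0.2528 0.0413] [0.024 0.027 0.01 ] top 0.045 [216. 119.  28.]
top [161. 192.] 93 mid [0.5658 0.5262 0.0391] [0.067 0.086 0.022] top 0.038 [85. 25. 23.]
top [215. 224.] 205 mid [0.4446 0.3263 0.039 ] [0.162 0.086 0.022] top 0.041 [143. 130.  59.]
top [225. 237.] 192 mid [0.4081 0.3154 0.0393] [0.043 0.045 0.021] top 0.044 [ 87. 162.  94.]
top [161. 331.] 543 mid [0.0988 0.5791 0.0382] [0.217 0.298 0.02 ] top 0.04 [152. 124.  91.]
((680.5610961914062, 42.9715461730957), (14.070914268493652, 50.6419563293457), 26.866554260253906)
```

View pics/t9.png

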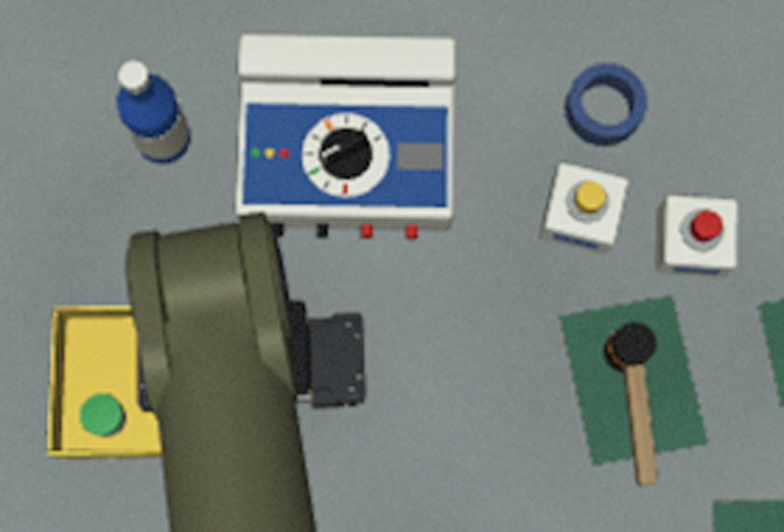

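The final view shows the pointer at level 2, the mallet standing on the mat with its head at (632,343), and the green pot upright at (102,413). The wrist depth shows all three lids level at 45 mm inside the basket. Bystanders look unmoved and the arm is clear, so I'm handing in.

```bash
python3 -c "
from cell import robot
print(robot.finish_job())"
```

```text
the job is handed in; nothing more can be done
None
```

The job is handed in, with no verdict returned: the selector went to level five, the red and then the yellow pin were pressed down to their stops with the mallet, and the selector went back to level two after it stuck at level four and needed a regrip. The mallet stands on the mat, and the orange, blue and green pots stand upright in the basket.

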